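Take the charged radio battery out of the push-to-release charger

ROBOT

A 6-joint arm with a two-finger parallel gripper is mounted at the origin on the work surface; the furniture and walls round the work are solid. World frame = base frame: x ahead of the robot, y to its left, z up, the work surface at z = 0. Lengths are in mm, angles in rad, forces in N, time in s.
With the tool pointing down it reaches from about 400 to 925 mm from the base axis. Payload 12.5 kg.
Tool frame: the origin (TCP) lies at the very end of the fingers, on their centre line; the grasp point (between the pads) lies 19 mm behind it; z points along the fingers, y is the line along which they close (so a half turn about z gives the same grasp; the last joint's range is limited). The gripper opens to 95 mm and grips with 3 to 60 N. Pads are 20 mm wide; open, the fingers measure 119 mm over their backs; the gripper's body (75 mm by 180 mm) begins 59 mm behind the grasp point.
Start: joints at [-1.263, 0.491, 1.559, -0, 1.092, -0.106], TCP at [251.331, -572.258, 214.661] pointing down, gripper open.
Joint ranges: [-3.1, 3.1], [-0.84, 2.19], [0.05, 2.79], [-1.13, 4.28], [0.06, 2.93], [-2.69, 2.69]. Speed limits (rad/s): [2.22, 2.22, 2.79, 3.14, 3.14, 3.14].

INTERFACE

Orientations are given as [roll, pitch, yaw] about the fixed x, y, z axes, in that order (R = Rz(yaw) Ry(pitch) Rx(roll)).
In Python, from cell import state, imaging, env, spot_in, mark_of gives the robot as it stands. The module is installed in compiled form; this text tells all that it offers.
- The arm moves only by the tool step_arm, never from a script. Its argument "increments" is a list of rows, each an object with "slide": the shift along the tool's x, y, z in m, a list of three; "roll": the turn about the tool's z in rad. A call has 1 to 5 rows; each row is the pose to reach, as a shift and turn from the pose commanded when the call began, along the tool's axes at that moment; what a row does not reach only later rows make up. A row lasts 1/8 s, in which the tool goes at most 62.5 mm and 10.7 degrees, less where a joint would pass 70% of its speed; a pose out of reach is approached as far as the arm can. A call with a gripper value outside its range is refused whole. "fingers" is the opening, from 0 (shut) to 1 (fully open), set as the call begins (left out, the last holds). The fingers move at their own pace and stop on an object; the grip force is fixed at half the most. Time passes only in rows, so rows that repeat a pose let the fingers close. It gives the time, the measured TCP pose, the force, the opening and the grip force at its end, in the units of the state.
- state(): the state, without advancing time (a new reading comes with each control period).
- imaging.read_camera(name): name is "side" or "top" or "wrist"; returns a dict with "color" (480x640x3 uint8, red, green, blue), "z_map" (480x640 float32, mm along the optical axis (not along the pixel's ray), 0 where there is no reading), "intrinsics" (3x3 intrinsics, pixels), "camera_from_world" (4x4, takes a point from world to camera coordinates). Camera axes: x right, y up, looking along -z (the intrinsics and any distortion apply to the point x, -y, -z); pixel columns grow to the right and rows downward; lengths in mm; the calibration is good to about 2 mm. A picture is of the moment at which its call begins.
- env.job_done(): hands the job in; it is judged then, once.
Trained networks look in the newest picture that a camera, given by its name, has taken for a name from the list of things; names that differ only in an ending like _2 or _b are one class to them, and where a whole thing is asked for, a point or a joint stands for the part that bears it (a point fixed in the world has none). Each returns a list of dicts, best first, with "confidence" (0 to 1); they miss things now and then, are a little off and sometimes report something else, mostly with a low value. They report only what shows in the picture. A call takes as long as a camera call.
- spot_in(camera, target): "bbox" ([left, top, right, bottom] in pixels, round what is visible of it).
- mark_of(camera, target): "uv" ([column, row] in pixels: a listed point, or the origin of a listed thing).
The state is a dict: "t": time; "joints": joint angles; "qvel": joint speeds; "tau": joint torques, N m; "eef_pos": TCP position; "tcp_rot": TCP orientation; "ft_force": force on the tool from outside, world axes, zero at the start; "moment": the same for the moment, N m; "opening": opening from 0.0 (shut) to 1.0 (fully open); "grip_force": force on a finger pad.
Only numpy, scipy, OpenCV 4.12 (cv2) and the standard library are available. Lean on these libraries where they do the work, as an engineer would, in place of code of your own. Each camera call takes 0.05 s, during which the arm holds its last target. There are 200 camera calls.

TASK

Take the fully charged battery, the one with the green lamp, out of the charger: push it in until its catch lets go and it springs out, then draw it out and set it down gently, standing upright with its lamp on top, in a free spot in the blue tray. Do not touch or shift the things already in the tray, and leave the amber-lamp battery latched in its bay.

Things in the scene. Friction and masses are not known exactly. Their poses are not given: they have to be found in the camera images.
- charger: Two-bay charger fixed to the bench, dark grey, 160 mm wide (y), 126 mm deep, 203 mm high. Origin: on the bench, mid width, 41 mm behind its front; x to its back, y along the bays, z up. Its black face slopes at 35 degrees. A hood square to the face, 66 mm up the slope from the mouths and 70 mm long, overhangs the bays: the hand must come along the bays' axis, tilted about 35 degrees.
- cradle: The charger's sloping face. Origin: on the face midway between the two bay mouths, 104 mm above the bench; x up the slope, y along the bays, z square out of the face (35 degrees from vertical, leaning to the charger's front). Mouths 32.6 (x) by 42.6 mm (y), centred at x = 0, y = +36 and -36 mm; the bays run straight in along -z. A latched battery's end stands 2 mm proud: too little to grip.
- carriage_left (a joint): Sprung carriage under the battery in the bay at cradle y = +36 mm, in m along cradle z: 0 latched, -0.009 hard stop, +0.030 sprung out. Pushing in takes 4 to 7 N; from -0.0055 on the catch has tipped clear, and when the push is withdrawn the carriage lifts the battery to +0.030 within 1 s (32 mm stand out of the face; it rests loose there). Once released, the catch stays open.
- carriage_right (a joint): The same for the bay at cradle y = -36 mm.
- battery_green: The charged battery: black block, 30 mm (x) by 40 mm (y) by 80 mm (z) with a light grey end cap that carries a rectangular bright green lamp; 0.09 to 0.18 kg. Origin: centre of its flat foot; z runs along its length to the lamp end (80 mm away). Latched in either bay of the charger, lamp end outwards, its axes parallel to those of the cradle.
- battery_amber: The battery still on charge, in the other bay: same as battery_green in size and axes, but with an orange-amber lamp. It stays latched.
- tray: Blue plastic tray fixed to the bench, 160 mm (x) by 210 mm (y), 18 mm high, walls 4 mm thick, a black rubber liner on its floor. Origin: centre of its underside. The liner's top is 6 mm above the origin. The battery must stand wholly inside, in whatever spot is free.
- tape_black: Roll of black tape lying in the tray: ring 66 mm across, 19 mm high. Origin: centre of its underside.
- tape_measure: Yellow tape measure standing in the tray: 36 mm (x) by 88 mm (y, with its hook), 69 mm high. Origin: centre of its underside.
- brass_elbow: Brass pipe elbow lying in the tray: 56 mm (x) by 56 mm (y), 31 mm high. Origin: centre of that square, on its underside.

How it is judged:
By the outcome, as a careful person would: the job done as asked, in the order asked, and still so for the second after the job is handed in, with the robot touching nothing.
It also fails if it takes over 51 s, if anything falls off the work surface, if the arm or the gripper's body presses on something with over 40 N, if the wrist force passes 120 N, or if a joint passes its speed limit or range.

## Working session

There is one attempt and no reset: what is moved stays moved. The work goes in short steps, Python scripts to look and compute and a tool call to move; the robot and the scene stay as the last step left them, time stands still between calls to the robot, and variables do not carry over. Pictures are saved under pics/ and viewed, at most 14 in all, crops included, and the job is handed in when it is done.

Besides the shell and the picture viewer there is one more tool, called after "Request:" in YAML: its name, and indented under it one key for each argument. step_arm: Moves the arm, as the interface text tells. Its arguments: {"type":"object","properties":{"increments":{"type":"array"},"fingers":{"type":"number"}},"required":["increments"]}

```bash
mkdir -p pics; cat > h.py <<'E'
import numpy as np, cv2
from cell import state, imaging, env, spot_in, mark_of
from scipy.spatial.transform import Rotation as Ro
def cam(n,save=None):
    d=imaging.read_camera(n)
    if save: cv2.imwrite('pics/'+save,d['color'][:,:,::-1])
    return d
def cloud(d):
    K=d['intrinsics'];z=d['z_map'].astype(float)
    v,u=np.mgrid[:480,:640]
    P=np.stack([(u-K[0,2])/K[0,0]*z,-(v-K[1,2])/K[1,1]*z,-z],-1)
    W=np.linalg.inv(d['camera_from_world'])
    Q=P@W[:3,:3].T+W[:3,3]; Q[z==0]=np.nan
    return Q
def proj(d,p):
    c=d['camera_from_world']@np.append(p,1);K=d['intrinsics']
    return [K[0,0]*c[0]/-c[2]+K[0,2],K[1,1]*-c[1]/-c[2]+K[1,2]]
E
python3 - <<'E'
from h import *
s=state();print(s['eef_pos'],s['tcp_rot'],s['t'])
ims=[]
for n in('side','top'):
    d=cam(n);Q=cloud(d);ims.append(d['color'])
    np.savez(n+'.npz',Q=Q,**d)
    for t in('charger','cradle','battery_green','battery_amber','tray','tape_black','tape_measure','brass_elbow'):
        b=spot_in(n,t)[:1];m=mark_of(n,t)[:1]
        print(n,t,[(np.round(x['bbox']),round(x['confidence'],2)) for x in b],[(np.round(x['uv']),round(x['confidence'],2),np.round(Q[int(x['uv'][1]),int(x['uv'][0])])) for x in m])
        
for n,i in zip(('side','top'),ims): cv2.imwrite(f'pics/{n}0.png',i[:,:,::-1])
E
```

```text
[ 251.25369887 -571.98850377  214.07740361] [-3.14046276e+00 -1.24944249e-04  4.13801922e-01] 0.0
side charger [(array([405., 155., 507., 250.]), 0.88)] [(array([434., 213.]), 0.66, array([576., 224., 134.]))]
side cradle [(array([408., 185., 438., 210.]), 0.8)] []
side battery_green [] [(array([434., 211.]), 0.58, array([575., 223., 136.]))]
side battery_amber [] [(array([191., 276.]), 0.2, array([ 543., -307.,   49.]))]
side tray [(array([140., 240., 240., 323.]), 0.62)] [(array([189., 284.]), 0.78, array([ 550., -321.,   23.]))]
side tape_black [(array([204., 257., 230., 291.]), 0.66)] [(array([219., 275.]), 0.63, array([ 539., -254.,    6.]))]
side tape_measure [(array([177., 247., 198., 295.]), 0.96)] [(array([191., 272.]), 0.75, array([ 535., -306.,   51.]))]
side brass_elbow [(array([144., 271., 166., 303.]), 0.9)] [(array([161., 290.]), 0.58, array([ 538., -387.,    6.]))]
top charger [(array([159., 205., 243., 277.]), 0.61)] [(array([212., 256.]), 0.97, array([486., 270.,  85.]))]
top cradle [(array([169., 221., 236., 270.]), 0.9)] [(array([204., 244.]), 0.88, array([514., 290., 105.]))]
top battery_green [(array([182., 243., 198., 255.]), 0.57)] [(array([194., 241.]), 0.59, array([518., 313., 116.]))]
top battery_amber [(array([212., 234., 227., 248.]), 0.5)] [(array([224., 236.]), 0.79, array([530., 238., 113.]))]
top tray [(array([401., 215., 462., 259.]), 0.77)] [(array([437., 249.]), 0.75, array([ 292., -144.,  750.]))]
top tape_black [(array([403., 232., 427., 255.]), 0.71)] [(array([414., 248.]), 0.54, array([ 538., -254.,    9.]))]
top tape_measure [] [(array([211., 257.]), 0.32, array([485., 273.,  81.]))]
top brass_elbow [(array([402., 214., 460., 258.]), 0.58)] []
```

View pics/top0.png

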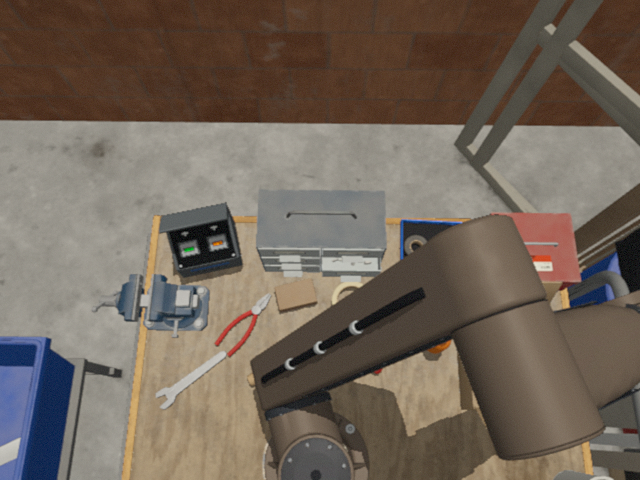

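View pics/side0.png

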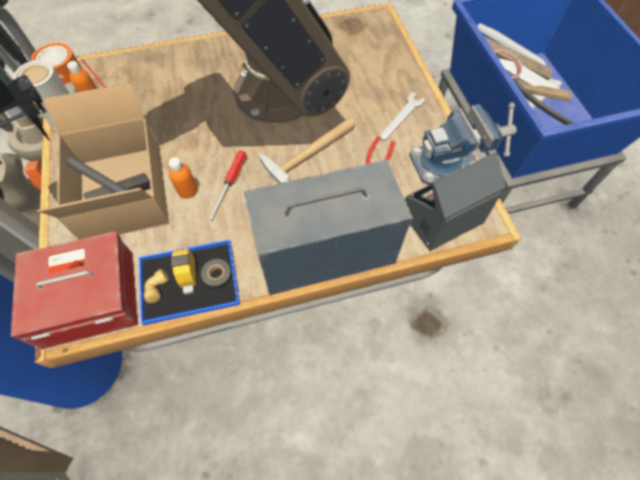

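The top view shows the charger with the green lamp at (190,247) and the amber one at (217,243). The arm hides the tray there. The side view shows the tray at (189,282) holding the elbow (155,286), tape measure (183,270) and tape roll (216,272). The grey toolbox stands between the tray and the charger.

```bash
python3 - <<'E'
from h import *
a=np.load('top.npz');Q=a['Q'];C=cv2.cvtColor(a['color'],cv2.COLOR_RGB2HSV)
H,S,V=[C[...,i].astype(int) for i in range(3)]
win=np.zeros((480,640),bool);win[200:280,155:245]=1
for nm,l,h in(('green',40,85),('amber',5,22)):
    w=win.copy(); w[:232]=0; w[:,:176]=0; w[:,234:]=0; w[262:]=0
    m=w&(H>=l)&(H<=h)&(S>140)&(V>120)
    v,u=np.nonzero(m);print(nm,m.sum(),u.mean(),v.mean(),np.nanmedian(Q[m],0))
m=np.zeros_like(win);m[222:268,172:238]=1
P=Q[m];P=P[~np.isnan(P[:,0])&(P[:,2]>60)&(P[:,2]<150)]
best=None;rng=np.random.default_rng(0)
for _ in range(3000):
    p=P[rng.choice(len(P),3,0)];n=np.cross(p[1]-p[0],p[2]-p[0]);
    if np.linalg.norm(n)<1:continue
    n/=np.linalg.norm(n);n*=np.sign(n[2])
    if not .7<n[2]<.92: continue
    k=abs((P-p[0])@n)<2.5
    if best is None or k.sum()>best.sum():best=k
I=P[best];c=I.mean(0);n=np.linalg.svd(I-c)[2][2];n*=np.sign(n[2])
print('face',len(P),best.sum(),c,n,'tilt',np.degrees(np.arccos(n[2])),'yaw',np.degrees(np.arctan2(-n[1],-n[0])))
# toolbox & highest
for nm,sl in(('toolbox',np.s_[185:275,258:385]),('chg',np.s_[205:277,160:243])):
    P=Q[sl].reshape(-1,3);P=P[P[:,2]>20];print(nm,np.nanpercentile(P,[1,50,99],axis=0).round())
a=np.load('side.npz');Q=a['Q'];C=cv2.cvtColor(a['color'],cv2.COLOR_RGB2HSV)
H,S,V=[C[...,i].astype(int) for i in range(3)]
w=np.zeros_like(win);w[235:328,135:245]=1
m=w&(H>95)&(H<125)&(S>130)&(V>60)&(Q[...,2]>10)&(Q[...,2]<26)
P=Q[m][:,:2].astype(np.float32);print('tray',len(P),cv2.minAreaRect(P),np.percentile(P,[1,99],axis=0))
m=w&(Q[...,2]>12)&(Q[...,2]<130)&(Q[...,0]>470)&(Q[...,0]<600)&~((H>95)&(H<125))
for nm,ll in (('elbow',(143,168)),('meas',(169,199)),('roll',(200,232))):
    k=m.copy();k[:,:ll[0]]=0;k[:,ll[1]:]=0
    k[:245]=0;k[302:]=0
    P=Q[k];print(nm,len(P),np.percentile(P,[2,50,98],axis=0).round())
top=a['color'][230:330,130:250]
cv2.imwrite('pics/traycrop.png',cv2.resize(top,None,fx=5,fy=5,interpolation=cv2.INTER_CUBIC)[:,:,::-1])
for n in('side',):
    k=(Q[...,2]>60)&(Q[...,2]<400)&(Q[...,1]<-400)&(Q[...,0]>400); 
    P=Q[k];print('redbox',np.percentile(P,[2,50,98],axis=0).round())
E
```

```text
green 24 188.875 248.95833333333334 [497.23970947 323.91921105 106.09581363]
amber 26 217.15384615384616 242.80769230769232 [513.98148252 255.15594542 105.68355164]
face 2577 1534 [509.49768551 288.4753737  104.42563006] [-0.55921587 -0.13282043  0.81831311] tilt 35.083715557262195 yaw 13.360864554327762
toolbox [[ 438. -149.   35.]
 [ 512.   -7.  208.]
 [ 613.  140.  242.]]
chg [[453. 208.  25.]
 [520. 290. 113.]
 [592. 374. 205.]]
tray 651 ((536.7893676757812, -322.299560546875), (207.88189697265625, 160.1400146484375), 87.56149291992188) [[ 454.01620483 -427.54930115]
 [ 619.42565918 -217.28951263]]
elbow 450 [[ 508. -412.   15.]
 [ 532. -392.   29.]
 [ 567. -366.   40.]]
meas 804 [[ 486. -338.   14.]
 [ 530. -318.   60.]
 [ 564. -302.   77.]]
roll 579 [[ 509. -287.   14.]
 [ 542. -258.   25.]
 [ 571. -228.   28.]]
redbox [[ 427. -668.   66.]
 [ 528. -537.  103.]
 [ 608. -438.  122.]]
```

The moves only allow slides and a turn about tool z, so tilting the tool by 35° isn't directly possible. I'll check the clearances first, then see how the arm behaves at the edge of its reach.

```bash
python3 - <<'E'
from h import *
for n in('top','side'):
    a=np.load(n+'.npz');Q=a['Q'];W=np.linalg.inv(a['camera_from_world']);print(n,'cam pos',W[:3,3].round())
    k=(Q[...,0]>700)&(Q[...,2]>0);print('x>700,z>0',np.nanpercentile(Q[k],[0.5,50,99.5],axis=0).round() if k.any() else None)
    for lo,hi in((-1500,-700),(-700,-150),(-150,400),(400,700),(700,1500)):
        k=(Q[...,0]>300)&(Q[...,1]>lo)&(Q[...,1]<hi)&(Q[...,2]>150);print(lo,hi,k.sum(),np.nanpercentile(Q[k],[1,50,99],axis=0).round().tolist() if k.any() else None)
d=cam('wrist','w0.png');W=np.linalg.inv(d['camera_from_world']);print(W.round(3),state()['joints'])
E
```

```text
top cam pos [  99.   -7. 1338.]
x>700,z>0 [[ 949. -993.    0.]
 [1186. -757.   38.]
 [1383. -154.  196.]]
-1500 -700 385 [[484.0, -774.0, 150.0], [1196.0, -744.0, 166.0], [1230.0, -712.0, 204.0]]
-700 -150 2130 [[300.0, -691.0, 154.0], [318.0, -212.0, 765.0], [578.0, -151.0, 777.0]]
-150 400 9917 [[305.0, -147.0, 154.0], [533.0, 16.0, 208.0], [613.0, 365.0, 742.0]]
400 700 0 None
700 1500 0 None
side cam pos [ 978. -136.  927.]
x>700,z>0 None
-1500 -700 0 None
-700 -150 1059 [[385.0, -549.0, 151.0], [398.0, -432.0, 184.0], [616.0, -150.0, 212.0]]
-150 400 14922 [[302.0, -147.0, 153.0], [559.0, 21.0, 209.0], [617.0, 370.0, 486.0]]
400 700 0 None
700 1500 0 None
[[ 4.03000e-01  8.86000e-01  2.30000e-01  3.15183e+02]
 [-9.15000e-01  3.90000e-01  1.02000e-01 -5.43623e+02]
 [ 1.00000e-03 -2.52000e-01  9.68000e-01  3.85468e+02]
 [ 0.00000e+00  0.00000e+00  0.00000e+00  1.00000e+00]] [-1.26259892e+00  4.90911908e-01  1.55887692e+00 -9.65247059e-06
  1.09170423e+00 -1.05612374e-01]
```

Request:
step_arm:
  increments:
    - {"slide": [0,0,-0.06],"roll": 0}
    - {"slide": [0,0,-0.12],"roll": 0}
    - {"slide": [0,0,-0.18],"roll": 0}

```text
t: 2.12
eef_pos: [251.2, -571.9, 396.7]
tcp_rot: [3.141, 0.0, 0.414]
ft_force: [-0.6, -0.4, 0.2]
opening: 0.999
grip_force: 0.0
```

```bash
python3 - <<'E'
from h import *
s=state();print(s)
E
```

```text
{'t': 2.125, 'joints': array([-1.26260605e+00,  3.74424231e-01,  1.27257221e+00, -3.36204430e-05,
        1.49438421e+00, -1.05595820e-01]), 'qvel': array([-8.98584516e-04, -1.98877803e-01, -8.86072392e-01,  3.08983224e-04,
        1.08144802e+00,  6.16265451e-04]), 'tau': array([ 3.34147476e-01, -5.86348844e+01, -2.62578803e+01,  7.89877167e-02,
       -1.56194653e+00, -5.70241085e-03]), 'eef_pos': array([ 251.21734543, -571.94292163,  396.71665688]), 'tcp_rot': array([3.14138537e+00, 5.56802907e-05, 4.13788656e-01]), 'ft_force': array([-0.58249602, -0.38361483,  0.20491252]), 'moment': array([-0.01458171, -0.04833789, -0.00718442]), 'grip_force': 0.0, 'opening': 0.9992003405088261}
```

Request:
step_arm:
  increments:
    - {"slide": [0.04,-0.039,-0.024],"roll": 0.1}
    - {"slide": [0.08,-0.078,-0.048],"roll": 0.18}
    - {"slide": [0.12,-0.117,-0.072],"roll": 0.18}
    - {"slide": [0.16,-0.156,-0.096],"roll": 0.18}
    - {"slide": [0.2,-0.195,-0.12],"roll": 0.18}

```text
t: 2.75
eef_pos: [356.3, -311.4, 515.6]
tcp_rot: [3.141, -0.0, 0.234]
ft_force: [1.6, -0.3, -0.2]
opening: 1.002
grip_force: 0.0
```

Request:
step_arm:
  increments:
    - {"slide": [0.032,-0.044,-0.021]}
    - {"slide": [0.064,-0.088,-0.042]}
    - {"slide": [0.096,-0.132,-0.063]}
    - {"slide": [0.128,-0.176,-0.084]}
    - {"slide": [0.16,-0.22,-0.105]}

```text
invalid input at $.increments[0]: expected keys slide, roll
```

Request:
step_arm:
  increments:
    - {"slide": [0.029,-0.041,-0.02]}
    - {"slide": [0.058,-0.082,-0.04]}
    - {"slide": [0.087,-0.123,-0.06]}
    - {"slide": [0.116,-0.165,-0.08]}

```text
invalid input at $.increments[0]: expected keys slide, roll
```

Request:
step_arm:
  increments:
    - {"slide": [0.03,0,0]}
    - {"slide": [0.06,0,0]}
    - {"slide": [0.09,0,0]}
    - {"slide": [0.12,0,0]}

```text
invalid input at $.increments[0]: expected keys slide, roll
```

```bash
python3 -c "
from h import *
s=state();print(s['t'],s['joints'].round(3),s['eef_pos'],s['tcp_rot'])"
```

```text
2.75 [-0.858  0.094  1.356  0.     1.691  0.479] [ 356.26667824 -311.41449974  515.59719595] [ 3.14113362e+00 -3.42511272e-04  2.33533427e-01]
```

Both keys are required in every row, so I'll resend with roll included.

Request:
step_arm:
  increments:
    - {"slide": [0.032,-0.044,-0.021],"roll": 0}
    - {"slide": [0.064,-0.088,-0.042],"roll": 0}
    - {"slide": [0.096,-0.132,-0.063],"roll": 0}
    - {"slide": [0.128,-0.176,-0.084],"roll": 0}
    - {"slide": [0.16,-0.22,-0.105],"roll": 0}

```text
t: 3.38
eef_pos: [460.8, -60.4, 620.5]
tcp_rot: [3.141, -0.0, 0.234]
ft_force: [0.5, -1.1, 0.3]
opening: 1.002
grip_force: 0.0
```

Request:
step_arm:
  increments:
    - {"slide": [0.029,-0.041,-0.02],"roll": 0}
    - {"slide": [0.058,-0.082,-0.04],"roll": 0}
    - {"slide": [0.087,-0.123,-0.06],"roll": 0}
    - {"slide": [0.116,-0.165,-0.08],"roll": 0}

```text
t: 3.88
eef_pos: [535.2, 126.8, 700.5]
tcp_rot: [3.141, -0.001, 0.234]
ft_force: [1.1, 0.2, -0.0]
opening: 1.003
grip_force: 0.0
```

Request:
step_arm:
  increments:
    - {"slide": [0.03,0,0],"roll": 0}
    - {"slide": [0.06,0,0],"roll": 0}
    - {"slide": [0.09,0,0],"roll": 0}
    - {"slide": [0.12,0,0],"roll": 0}

```text
t: 4.38
eef_pos: [641.1, 150.1, 676.8]
tcp_rot: [-3.141, -0.001, 0.234]
ft_force: [-0.0, -0.7, -0.7]
opening: 0.999
grip_force: 0.0
```

```bash
python3 -c "
from h import *
s=state();print(s['t'],s['joints'].round(3),s['eef_pos'],s['tcp_rot'])"
```

```text
4.375 [1.290e-01 6.510e-01 5.300e-02 2.000e-03 2.436e+00 1.468e+00] [641.06105746 150.09492152 676.77630526] [-3.14071654e+00 -1.21907907e-03  2.33683268e-01]
```

Request:
step_arm:
  increments:
    - {"slide": [0.8,0,-0.85],"roll": 0}
    - {"slide": [0.8,0,-0.85],"roll": 0}
    - {"slide": [0.8,0,-0.85],"roll": 0}

```text
t: 4.75
eef_pos: [644.9, 151.8, 684.2]
tcp_rot: [3.141, -0.046, 0.234]
ft_force: [-0.2, 1.0, 0.3]
opening: 1.0
grip_force: 0.0
```

```bash
python3 -c "
from h import *
s=state();print(s['t'],s['joints'].round(3),s['eef_pos'],s['tcp_rot'])"
```

```text
4.75 [0.13  0.643 0.047 0.006 2.406 1.471] [644.86235411 151.8196914  684.22771814] [ 3.14085151 -0.04563219  0.23376557]
```

Request:
step_arm:
  increments:
    - {"slide": [0.8,0,-0.85],"roll": 0}
    - {"slide": [0.8,0,-0.85],"roll": 0}
    - {"slide": [0.8,0,-0.85],"roll": 0}
    - {"slide": [0.8,0,-0.85],"roll": 0}
    - {"slide": [0.8,0,-0.85],"roll": 0}

```text
t: 5.38
eef_pos: [652.8, 154.0, 683.8]
tcp_rot: [3.141, -0.072, 0.234]
ft_force: [-0.4, -0.2, -0.6]
opening: 1.001
grip_force: 0.0
```

Request:
step_arm:
  increments:
    - {"slide": [-0.05,0,0.05],"roll": 0}
    - {"slide": [-0.05,0,0.05],"roll": 0}
    - {"slide": [-0.05,0,0.05],"roll": 0}

```text
t: 5.75
eef_pos: [606.5, 143.1, 629.6]
tcp_rot: [3.141, -0.072, 0.234]
ft_force: [0.4, 0.0, 0.6]
opening: 0.996
grip_force: 0.0
```

```bash
python3 -c "
from h import *
s=state();print(s['t'],s['joints'].round(3),s['eef_pos'],s['tcp_rot'])"
```

```text
5.75 [0.122 0.382 0.688 0.009 2.    1.463] [606.45164591 143.07334644 629.63552031] [ 3.14133768 -0.0719527   0.23381967]
```

The tilt picked up at the reach limit (-0.072 rad) persists once the arm is back in reach, so tilts can be accumulated. Next I'll fit the kinematics and check which joints the tilted charger pose needs.

```bash
cat > kin.py <<'E'
import numpy as np
from scipy.optimize import least_squares
from scipy.spatial.transform import Rotation as Ro
LO=np.array([-3.1,-.84,.05,-1.13,.06,-2.69]);HI=np.array([3.1,2.19,2.79,4.28,2.93,2.69])
def fk(q,p):
    a1,L1,L2,Lt,zz,d,eo=p  # elbow offset eo perpendicular to the forearm
    ry=lambda a:Ro.from_euler('y',a); rz=lambda a:Ro.from_euler('z',a)
    R=rz(q[0]);x=R.apply([a1,d,zz]);R=R*ry(q[1]);x=x+R.apply([0,0,L1]);R=R*ry(q[2])
    x=x+R.apply([eo,0,L2]);R=R*rz(q[3])*ry(q[4]);x=x+R.apply([0,0,Lt])
    return x,R*rz(q[5]+np.pi/2)*ry(0)
D=[([-1.2626,.4909,1.5589,0,1.0917,-.1056],[251.25,-571.99,214.08]),([-1.2626,.3744,1.2726,0,1.4944,-.1056],[251.2,-571.94,396.72]),
([.129,.651,.053,.002,2.436,1.468],[641.06,150.09,676.78]),([.13,.643,.047,.006,2.406,1.471],[644.86,151.82,684.23]),
([.122,.382,.688,.009,2.0,1.463],[606.45,143.07,629.64]),([-.858,.094,1.356,0,1.691,.479],[356.27,-311.41,515.6])]
r=least_squares(lambda p:np.concatenate([fk(q,p)[0]-x for q,x in D]+[np.array([p[6],p[3]-350,p[0]-48])*.002]),[48,435,419,350,370,66,0])
p=r.x
def ik(x,R,q0,tries=1):
    def f(q):
        X,A=fk(q,p);return np.r_[(X-x)/100,(R.inv()*A).as_rotvec()*3]
    s=least_squares(f,np.clip(q0,LO+1e-3,HI-1e-3),bounds=(LO,HI));return s
E
python3 - <<'E'
from kin import *
print(p.round(1),abs(r.fun).max())
for q,_ in D: 
    pass
X,A=fk(D[4][0],p);print(X,A.as_euler('xyz'))
ps=np.radians(13.4)
def tool(th):
    # tool z=outward tilt th, y=(sin,-cos)
    z=np.array([np.sin(th)*np.cos(ps),np.sin(th)*np.sin(ps),-np.cos(th)]);y=np.array([np.sin(ps),-np.cos(ps),0]);return Ro.from_matrix(np.c_[np.cross(y,z),y,z])
X0=np.array([506,289,104.])
t=np.radians(35);ex=np.array([np.cos(t)*np.cos(ps),np.cos(t)*np.sin(ps),np.sin(t)]);ey=np.array([-np.sin(ps),np.cos(ps),0]);n=np.cross(ex,ey)
rng=np.random.default_rng(1)
for th in (0,15,25,35):
  for h in (-5,30,100,200):
    x=X0+36*ey+h*n
    best=[]
    for k in range(14):
        s=ik(x,tool(np.radians(th)),rng.uniform(LO,HI))
        best.append((s.cost,tuple(s.x.round(2))))
    best.sort();u=[b for b in best if b[0]<1e-4];seen=[]
    for b in u:
        if all(np.abs(np.subtract(b[1],c)).max()>.1 for c in seen):seen.append(b[1])
    print(th,h,round(best[0][0],5),seen[:4])
E
```

```text
[-3.000e-01  5.869e+02  4.112e+02  2.700e+02  1.948e+02  6.590e+01
  4.330e+01] 0.2719894831614056
[606.46744836 143.00071367 629.44419201] [-3.14144089 -0.07204269  0.23382927]
0 -5 0.0 [(np.float64(0.46), np.float64(0.59), np.float64(1.74), np.float64(-0.0), np.float64(0.81), np.float64(1.8))]
0 30 0.0 [(np.float64(0.47), np.float64(0.52), np.float64(1.77), np.float64(-0.0), np.float64(0.85), np.float64(1.81))]
0 100 0.0 [(np.float64(0.49), np.float64(0.4), np.float64(1.8), np.float64(-0.0), np.float64(0.94), np.float64(1.83))]
0 200 0.0 [(np.float64(0.52), np.float64(0.24), np.float64(1.81), np.float64(0.0), np.float64(1.09), np.float64(1.86))]
15 -5 0.0 [(np.float64(0.5), np.float64(0.53), np.float64(1.91), np.float64(-0.15), np.float64(0.45), np.float64(1.96))]
15 30 0.0 [(np.float64(0.51), np.float64(0.46), np.float64(1.93), np.float64(-0.15), np.float64(0.5), np.float64(1.96))]
15 100 0.0 [(np.float64(0.53), np.float64(0.33), np.float64(1.96), np.float64(-0.13), np.float64(0.61), np.float64(1.96))]
15 200 0.0 [(np.float64(0.57), np.float64(0.15), np.float64(1.95), np.float64(-0.12), np.float64(0.79), np.float64(1.98))]
25 -5 0.0 [(np.float64(0.52), np.float64(0.51), np.float64(2.02), np.float64(-0.57), np.float64(0.22), np.float64(2.39))]
25 30 0.0 [(np.float64(0.53), np.float64(0.44), np.float64(2.04), np.float64(-0.49), np.float64(0.27), np.float64(2.31))]
25 100 0.0 [(np.float64(0.56), np.float64(0.3), np.float64(2.06), np.float64(-0.37), np.float64(0.38), np.float64(2.21))]
25 200 0.0 [(np.float64(0.61), np.float64(0.11), np.float64(2.05), np.float64(-0.28), np.float64(0.59), np.float64(2.15))]
35 -5 0.0 [(np.float64(0.54), np.float64(0.52), np.float64(2.13), np.float64(4.23), np.float64(0.2), np.float64(-2.39))]
35 30 0.0021 []
35 100 0.00688 []
35 200 0.0 [(np.float64(0.65), np.float64(0.09), np.float64(2.16), np.float64(-0.64), np.float64(0.4), np.float64(2.52))]
```

Request:
step_arm:
  increments:
    - {"slide": [0.06,0,-0.04],"roll": 0}
    - {"slide": [0.4,0,-0.4],"roll": 0}

```text
t: 6.0
eef_pos: [653.3, 153.5, 675.1]
tcp_rot: [-3.142, -0.079, 0.234]
ft_force: [-0.1, 0.3, 2.1]
opening: 0.995
grip_force: 0.0
```

Request:
step_arm:
  increments:
    - {"slide": [0.4,0,-0.4],"roll": 0}

```text
t: 6.12
eef_pos: [662.0, 155.6, 683.7]
tcp_rot: [-3.141, -0.103, 0.234]
ft_force: [9.3, -0.2, 9.8]
opening: 1.0
grip_force: 0.0
```

Request:
step_arm:
  increments:
    - {"slide": [2.0,0,-2.0],"roll": 0}

```text
t: 6.25
eef_pos: [667.4, 156.6, 686.1]
tcp_rot: [-3.141, -0.131, 0.234]
ft_force: [1.4, 0.5, -0.8]
opening: 1.001
grip_force: 0.0
```

Request:
step_arm:
  increments:
    - {"slide": [1.0,0,0],"roll": 0}

```text
t: 6.38
eef_pos: [696.0, 164.1, 671.1]
tcp_rot: [3.14, -0.17, 0.234]
ft_force: [0.5, 0.2, 0.4]
opening: 0.999
grip_force: 0.0
```

Request:
step_arm:
  increments:
    - {"slide": [0,0,-1.0],"roll": 0}

```text
t: 6.5
eef_pos: [670.2, 157.2, 694.8]
tcp_rot: [-3.141, -0.172, 0.234]
ft_force: [0.3, -1.0, 0.8]
opening: 1.0
grip_force: 0.0
```

Request:
step_arm:
  increments:
    - {"slide": [1.0,0,0],"roll": 0}

```text
t: 6.62
eef_pos: [693.8, 164.0, 686.6]
tcp_rot: [3.14, -0.217, 0.234]
ft_force: [0.4, -0.7, 1.0]
opening: 0.998
grip_force: 0.0
```

Request:
step_arm:
  increments:
    - {"slide": [1.0,0,-0.3],"roll": 0}

```text
t: 6.75
eef_pos: [717.9, 169.3, 671.7]
tcp_rot: [3.141, -0.241, 0.234]
ft_force: [1.0, 0.7, 0.3]
opening: 0.997
grip_force: 0.0
```

Request:
step_arm:
  increments:
    - {"slide": [1.0,0,-0.3],"roll": 0}

```text
t: 6.88
eef_pos: [735.5, 173.7, 665.1]
tcp_rot: [3.14, -0.273, 0.234]
ft_force: [0.3, 0.3, 0.6]
opening: 1.0
grip_force: 0.0
```

Request:
step_arm:
  increments:
    - {"slide": [1.0,0,-0.3],"roll": 0}

```text
t: 7.0
eef_pos: [751.7, 177.6, 660.0]
tcp_rot: [3.14, -0.306, 0.234]
ft_force: [0.6, -1.2, 0.3]
opening: 1.002
grip_force: 0.0
```

Request:
step_arm:
  increments:
    - {"slide": [1.0,0,-0.3],"roll": 0}

```text
t: 7.12
eef_pos: [766.3, 181.1, 656.8]
tcp_rot: [3.14, -0.34, 0.234]
ft_force: [0.2, -0.5, 0.4]
opening: 1.0
grip_force: 0.0
```

```bash
python3 - <<'E'
from kin import *
X0=np.array([506,289,104.])
ps=np.radians(13.4)
t=np.radians(35);ex=np.array([np.cos(t)*np.cos(ps),np.cos(t)*np.sin(ps),np.sin(t)]);ey=np.array([-np.sin(ps),np.cos(ps),0]);n=np.cross(ex,ey)
def tool(th,a,fl):
    a=np.radians(a);z=np.array([np.sin(th)*np.cos(a),np.sin(th)*np.sin(a),-np.cos(th)]);y=-ey+z*(ey@z);y/=np.linalg.norm(y);y*=fl;return Ro.from_matrix(np.c_[np.cross(y,z),y,z])
for th in(27,29,31,33,35):
  for a in (13.4,20):
   for fl in(1,-1):
    q=np.array([.6,.2,2,-.3,.6,2.1 if fl>0 else -1.]);o=[]
    for h in range(200,-11,-15):
        s=ik(X0+36*ey+h*n,tool(np.radians(th),a,fl),q);q=s.x;o.append(s.cost)
    print(th,a,fl,round(max(o),5),q.round(2))
E
```

```text
27 13.4 1 0.0 [ 0.52  0.52  2.04 -0.8   0.18  2.62]
27 13.4 -1 0.0 [ 0.52  0.52  2.04 -0.8   0.18 -0.52]
27 20 1 0.0 [ 0.49  0.52  2.05 -0.55  0.12  2.35]
27 20 -1 0.0 [ 0.49  0.52  2.05 -0.55  0.12 -0.79]
29 13.4 1 0.00227 [ 0.52  0.52  2.05 -0.87  0.16  2.69]
29 13.4 -1 0.0 [ 0.53  0.52  2.06 -1.11  0.16 -0.21]
29 20 1 6e-05 [ 0.49  0.52  2.07 -0.89  0.09  2.69]
29 20 -1 0.0 [ 0.5   0.52  2.07 -0.97  0.09 -0.38]
31 13.4 1 0.01231 [ 0.51  0.51  2.05 -0.88  0.15  2.69]
31 13.4 -1 0.00384 [ 0.53  0.52  2.06 -1.13  0.16 -0.19]
31 20 1 0.00477 [ 0.49  0.51  2.07 -0.9   0.07  2.69]
31 20 -1 0.00233 [ 0.49  0.51  2.08 -1.13  0.08 -0.22]
33 13.4 1 0.03037 [ 0.51  0.51  2.05 -0.89  0.14  2.69]
33 13.4 -1 0.01645 [ 0.53  0.51  2.06 -1.13  0.16 -0.19]
33 20 1 0.017 [ 0.48  0.51  2.08 -0.91  0.06  2.69]
33 20 -1 0.01283 [ 0.49  0.51  2.08 -1.13  0.07 -0.22]
35 13.4 1 0.05645 [ 0.5   0.5   2.05 -0.9   0.13  2.69]
35 13.4 -1 0.03783 [ 0.53  0.51  2.06 -1.13  0.16 -0.19]
35 20 1 0.03755 [ 0.48  0.5   2.07 -0.91  0.06  2.69]
35 20 -1 0.03176 [ 0.49  0.5   2.08 -1.13  0.06 -0.23]
```

```bash
cat > sim.py <<'E'
from kin import *
def stepq(q,slide,w,roll=0):
    X,R=fk(q,p);s=np.array(slide,float)*1000;L=np.linalg.norm(s)
    if L>62.5:s*=62.5/L
    x=X+R.apply(s);Rt=R*Ro.from_euler('z',roll)
    def f(v):
        Y,A=fk(v,p);return np.r_[(Y-x)/1000,w*(Rt.inv()*A).as_rotvec()]
    r=least_squares(f,np.clip(q,LO+1e-4,HI-1e-4),bounds=(LO,HI));return r.x
def tilt(q):
    z=fk(q,p)[1].as_matrix()[:,2];return z
E
python3 - <<'E'
from sim import *
from cell import state
s=state();q0=s['joints'];print(s['t'],q0.round(3),s['eef_pos'])
for w in(.2,.4,.6):
    q=q0.copy();a=[]
    for k in range(3):
        q=stepq(q,[1,0,-.3],w);a.append(fk(q,p)[1].as_euler('xyz')[1].round(3))
    print(w,a,fk(q,p)[0].round())
w=.4
ps=np.radians(13.4);th=.5
def tool(th,a=ps):
    z=np.array([np.sin(th)*np.cos(a),np.sin(th)*np.sin(a),-np.cos(th)]);y=np.array([np.sin(a),-np.cos(a),0]);return Ro.from_matrix(np.c_[np.cross(y,z),y,z])
out=[]
rd=np.array([np.cos(ps),np.sin(ps),0])
dirs=[(i,j,k) for i in(-1,0,1) for j in(-1,0,1) for k in(-1,0,1) if i or j or k]
for az in(-40,0,30):
  for rr in(250,350,450,550,650):
    for z in(200,300,450,600):
        x=np.array([rr*np.cos(np.radians(az)),rr*np.sin(np.radians(az)),z])
        s=ik(x,tool(th),np.array([np.radians(az)-.1,.1,2.,0,.7,1.4]))
        if s.cost>1e-3: continue
        for d in dirs:
            q=s.x
            for k in range(2):
                X,R=fk(q,p);q=stepq(q,R.inv().apply(d),w)
            zz=tilt(q);out.append((zz@rd,zz.round(2).tolist(),az,rr,z,d,fk(q,p)[0].round().tolist(),s.x.round(2).tolist()))
out.sort(key=lambda o:o[0])
print(np.sin(th))
for o in out[:12]:print(o)
E
```

```text
7.125 [0.138 0.707 0.047 0.035 2.049 1.496] [766.29890253 181.13779155 656.79755524]
0.2 [np.float64(-0.492), np.float64(-0.643), np.float64(-0.792)] [848. 201. 738.]
0.4 [np.float64(-0.409), np.float64(-0.48), np.float64(-0.552)] [815. 193. 682.]
0.6 [np.float64(-0.376), np.float64(-0.413), np.float64(-0.45)] [800. 190. 660.]
0.479425538604203
(np.float64(0.37761478100455076), [0.37, 0.09, -0.93], 30, 350, 200, (0, 0, -1), [312.0, 178.0, 124.0], [0.39, -0.02, 2.47, -0.37, 0.21, 2.08])
(np.float64(0.38964780799067994), [0.38, 0.08, -0.92], 30, 250, 200, (0, 0, -1), [215.0, 128.0, 141.0], [0.28, -0.24, 2.62, -0.09, 0.26, 1.7])
(np.float64(0.3986586150166636), [0.38, 0.11, -0.92], 30, 450, 200, (0, 0, -1), [400.0, 226.0, 103.0], [0.43, 0.14, 2.28, -0.41, 0.24, 2.14])
(np.float64(0.3992811749608402), [0.38, 0.14, -0.92], 30, 250, 200, (0, 1, -1), [226.0, 200.0, 151.0], [0.28, -0.24, 2.62, -0.09, 0.26, 1.7])
(np.float64(0.4012027610149706), [0.38, 0.14, -0.91], 30, 350, 200, (-1, 1, -1), [242.0, 237.0, 158.0], [0.39, -0.02, 2.47, -0.37, 0.21, 2.08])
(np.float64(0.4037768583483563), [0.38
[... 262 characters left out ...]
.41015303912220763), [0.39, 0.13, -0.91], 30, 450, 200, (-1, 0, -1), [310.0, 221.0, 139.0], [0.43, 0.14, 2.28, -0.41, 0.24, 2.14])
(np.float64(0.4131434367704083), [0.39, 0.13, -0.91], 30, 350, 200, (-1, 0, -1), [221.0, 165.0, 149.0], [0.39, -0.02, 2.47, -0.37, 0.21, 2.08])
(np.float64(0.4157767121324062), [0.4, 0.13, -0.91], 30, 450, 200, (-1, 1, -1), [327.0, 293.0, 148.0], [0.43, 0.14, 2.28, -0.41, 0.24, 2.14])
(np.float64(0.42887158618390114), [0.41, 0.12, -0.9], 30, 450, 200, (0, 1, -1), [397.0, 312.0, 126.0], [0.43, 0.14, 2.28, -0.41, 0.24, 2.14])
(np.float64(0.4298417952578231), [0.43, 0.05, -0.9], 30, 450, 200, (0, -1, -1), [393.0, 148.0, 132.0], [0.43, 0.14, 2.28, -0.41, 0.24, 2.14])
```

```bash
cat > srch.py <<'E'
from sim import *
import multiprocessing as mp
w=.6;ps=np.radians(13.4);th=.47;rd=np.array([np.cos(ps),np.sin(ps),0])
z=np.array([np.sin(th)*np.cos(ps),np.sin(th)*np.sin(ps),-np.cos(th)]);y=np.array([np.sin(ps),-np.cos(ps),0]);T=Ro.from_matrix(np.c_[np.cross(y,z),y,z])
def job(a):
    az,rr,zz=a;o=[]
    A=np.radians(az);x=np.array([rr*np.cos(A),rr*np.sin(A),zz]);s=None
    for k in range(4):
        s=ik(x,T,np.array([A-.1,.1,1.5,[0,-.5,1,2.5][k],1.,0]))
        if s.cost<1e-4:break
    else:return o
    for er in(-1,0,1):
      for et in(-1,0,1):
        for ez in(-1,0,1):
          if not(er or et or ez):continue
          d=np.array([er*np.cos(A)-et*np.sin(A),er*np.sin(A)+et*np.cos(A),ez]);q=s.x;ok=1
          for k in range(8):
            X,R=fk(q,p);q=stepq(q,R.inv().apply(d),w);X,_=fk(q,p)
            if X[2]<220 or np.hypot(X[0],X[1])<230:ok=0;break
          if ok:
            t=tilt(q);o.append((round(t@rd,3),t.round(2).tolist(),az,rr,zz,(er,et,ez),X.round().tolist(),s.x.round(2).tolist()))
    return o
if __name__=='__main__':
    J=[(a,r_,z_) for a in range(-165,31,28) for r_ in(350,500,700) for z_ in(300,480,660)]
    with mp.Pool() as P:o=sum(P.map(job,J,chunksize=1),[])
    o.sort(key=lambda v:v[0])
    for az in range(-165,31,28):
        for v in [v for v in o if v[2]==az][:2]:print(*v)
E
nproc; OMP_NUM_THREADS=1 timeout 400 python3 srch.py
```

```text
4
0.27 [0.26, 0.06, -0.96] -165 700 480 (1, 0, 0) [-824.0, -222.0, 311.0] [-2.96, 0.81, 0.36, -0.04, 2.44, -1.65]
0.289 [0.28, 0.06, -0.96] -165 700 480 (1, 0, 1) [-673.0, -182.0, 568.0] [-2.96, 0.81, 0.36, -0.04, 2.44, -1.65]
0.302 [0.32, -0.05, -0.95] -137 700 480 (1, 0, 0) [-622.0, -607.0, 318.0] [-2.55, 0.76, 0.46, 0.23, 2.35, -1.08]
0.317 [0.32, 0.02, -0.95] -137 700 480 (1, -1, 0) [-764.0, -333.0, 339.0] [-2.55, 0.76, 0.46, 0.23, 2.35, -1.08]
0.361 [0.38, -0.04, -0.92] -109 700 480 (1, -1, 0) [-519.0, -681.0, 350.0] [-2.12, 0.66, 0.65, 0.39, 2.14, -0.62]
0.363 [0.38, -0.02, -0.93] -109 700 300 (1, -1, 0) [-541.0, -714.0, 230.0] [-2.12, 0.68, 1.05, 0.33, 1.74, -0.78]
0.408 [0.4, 0.08, -0.91] -81 350 660 (-1, -1, 1) [-257.0, -106.0, 832.0] [-1.92, -0.04, 1.21, 0.48, 2.18, -0.34]
0.418 [0.43, -0.02, -0.9] -81 700 300 (1, -1, 0) [-143.0, -926.0, 243.0] [-1.68, 0.59, 1.22, 0.44, 1.5, -0.41]
0.452 [0.44, 0.09, -0.89] -53 500 660 (0, -1, 0) [-91.0, -676.0, 636.0] [-1.31, 0.11, 1.05, 0.5, 1.92, 0.21]
0.452 [0.44, 0.09, -0.89] -53 700 480 (0, -1, 0) [25.0, -832.0, 463.0] [-1.2, 0.43, 1.06, 0.46, 1.58, 0.17]
0.425 [0.41, 0.12, -0.9] -25 350 300 (-1, 1, 0) [169.0, 309.0, 311.0] [-0.98, -0.14, 2.21, 0.54, 0.97, 0.07]
0.453 [0.44, 0.1, -0.89] -25 350 300 (-1, -1, 0) [-153.0, -319.0, 300.0] [-0.98, -0.14, 2.21, 0.54, 0.97, 0.07]
0.341 [0.31, 0.15, -0.94] 3 350 300 (-1, 1, 0) [90.0, 303.0, 334.0] [-0.33, -0.21, 2.26, 0.38, 0.72, 0.77]
0.365 [0.34, 0.15, -0.93] 3 350 480 (-1, 1, -1) [121.0, 243.0, 228.0] [-0.33, -0.33, 1.87, 0.26, 1.21, 0.96]
```

Request:
step_arm:
  increments:
    - {"slide": [1.0,0,-0.3],"roll": 0}

```text
t: 7.25
eef_pos: [779.4, 184.3, 655.4]
tcp_rot: [3.14, -0.374, 0.234]
ft_force: [-0.1, 0.1, 0.3]
opening: 0.999
grip_force: 0.0
```

Request:
step_arm:
  increments:
    - {"slide": [1.0,0,-0.3],"roll": 0}

```text
t: 7.38
eef_pos: [791.0, 187.2, 656.0]
tcp_rot: [3.14, -0.409, 0.234]
ft_force: [0.6, 0.1, -0.3]
opening: 1.0
grip_force: 0.0
```

Request:
step_arm:
  increments:
    - {"slide": [1.0,0,-0.3],"roll": 0}

```text
t: 7.5
eef_pos: [801.1, 189.7, 658.4]
tcp_rot: [3.14, -0.445, 0.234]
ft_force: [0.5, -0.4, -0.3]
opening: 1.002
grip_force: 0.0
```

Request:
step_arm:
  increments:
    - {"slide": [1.0,0,-0.3],"roll": 0}

```text
t: 7.62
eef_pos: [809.9, 191.8, 662.2]
tcp_rot: [3.14, -0.48, 0.234]
ft_force: [-0.2, -0.4, -0.8]
opening: 0.998
grip_force: 0.0
```

Request:
step_arm:
  increments:
    - {"slide": [-0.05,0,0.02],"roll": 0}
    - {"slide": [-0.1,0,0.05],"roll": 0}

```text
t: 7.88
eef_pos: [784.1, 184.8, 622.0]
tcp_rot: [3.141, -0.48, 0.234]
ft_force: [1.9, -0.3, 1.1]
opening: 0.997
grip_force: 0.0
```

```bash
cat >> h.py <<'E'
def plan(target,roll=0,n=None,P=None,R=None):
    """tool-frame shift to a world target"""
    s=state()
    if P is None:P=s['eef_pos']
    if R is None:R=Ro.from_euler('xyz',s['tcp_rot'])
    d=R.inv().apply(np.array(target)-P)/1000
    print('slide',d.round(4),'len',np.linalg.norm(d).round(3))
    return d
E
python3 - <<'E'
from h import *
s=state();R=Ro.from_euler('xyz',s['tcp_rot']);print(s['joints'].round(2))
A=np.array([577,240,460.]);B=np.array([370,293,300.])
plan(A);plan(B,P=A,R=R*Ro.from_euler('z',-.9))
E
```

```text
[0.13 0.53 0.54 0.05 1.59 1.48]
slide [-0.2421 -0.1018  0.0566] len 0.269
slide [-0.0721 -0.2512  0.0546] len 0.267
```

Request:
step_arm:
  increments:
    - {"slide": [-0.048,-0.02,0.011],"roll": -0.18}
    - {"slide": [-0.097,-0.041,0.022],"roll": -0.36}
    - {"slide": [-0.145,-0.061,0.034],"roll": -0.54}
    - {"slide": [-0.194,-0.082,0.045],"roll": -0.72}
    - {"slide": [-0.242,-0.102,0.057],"roll": -0.9}

```text
t: 8.5
eef_pos: [575.1, 240.5, 460.9]
tcp_rot: [2.753, -0.289, 1.197]
ft_force: [1.2, 0.4, 0.6]
opening: 0.997
grip_force: 0.0
```

Request:
step_arm:
  increments:
    - {"slide": [-0.014,-0.05,0.011],"roll": -0.18}
    - {"slide": [-0.029,-0.1,0.022],"roll": -0.36}
    - {"slide": [-0.043,-0.15,0.033],"roll": -0.54}
    - {"slide": [-0.058,-0.2,0.044],"roll": -0.72}
    - {"slide": [-0.072,-0.251,0.055],"roll": -0.9}

```text
t: 9.12
eef_pos: [368.0, 293.8, 301.5]
tcp_rot: [2.673, 0.105, 2.014]
ft_force: [0.9, 0.8, 0.7]
opening: 0.999
grip_force: 0.0
```

Request:
step_arm:
  increments:
    - {"slide": [0,0,0],"roll": -0.18}
    - {"slide": [0,0,0],"roll": -0.36}
    - {"slide": [0,0,0],"roll": -0.54}
    - {"slide": [0,0,0],"roll": -0.72}
    - {"slide": [0,0,0],"roll": -0.9}

```text
t: 9.75
eef_pos: [369.4, 293.7, 302.3]
tcp_rot: [2.924, 0.43, 2.892]
ft_force: [-0.6, 0.1, 0.4]
opening: 0.998
grip_force: 0.0
```

Request:
step_arm:
  increments:
    - {"slide": [0,0,0],"roll": -0.18}
    - {"slide": [0,0,0],"roll": -0.36}
    - {"slide": [0,0,0],"roll": -0.442}
    - {"slide": [0,0,0],"roll": -0.442}

```text
t: 10.25
eef_pos: [369.3, 293.5, 301.9]
tcp_rot: [3.14, 0.477, -2.908]
ft_force: [-0.1, 0.9, -0.6]
opening: 1.003
grip_force: 0.0
```

```bash
python3 - <<'E'
from h import *
s=state();print(s['joints'].round(3),s['eef_pos'],s['tcp_rot'])
d=cam('wrist','w1.png');np.savez('w1.npz',Q=cloud(d),**d)
for t in('battery_green','battery_amber','cradle'):
    print(t,mark_of('wrist',t)[:1],spot_in('wrist',t)[:1])
E
```

```text
[ 0.634  0.033  2.052 -0.305  0.634 -0.962] [369.26156238 293.54462068 301.93847215] [ 3.1397033   0.47744366 -2.90845081]
battery_green [{'uv': [325.3, 217.7], 'confidence': 0.69}] [{'bbox': [307.4, 215.1, 333.8, 236.5], 'confidence': 0.68}]
battery_amber [{'uv': [272.7, 220.5], 'confidence': 0.73}] [{'bbox': [242.4, 214.6, 278.2, 243.1], 'confidence': 0.81}]
cradle [{'uv': [288.5, 227.6], 'confidence': 0.7}] [{'bbox': [224.0, 185.5, 349.9, 281.5], 'confidence': 0.64}]
```

View pics/w1.png

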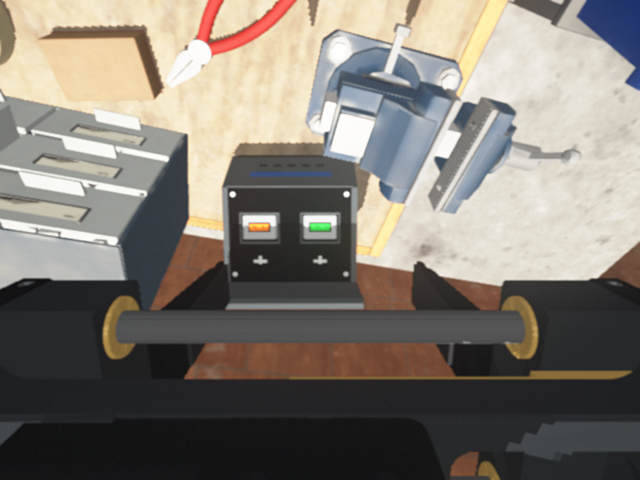

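The wrist view shows the face square on, with the amber cap at about (260,228), the green cap at about (320,228) and the lower face clear. Next I'll measure the caps and the plane.

```bash
python3 - <<'E'
from h import *
a=np.load('w1.npz');Q=a['Q'];hsv=cv2.cvtColor(a['color'],cv2.COLOR_RGB2HSV)
F=np.r_[Q[190:208,232:350].reshape(-1,3),Q[245:275,232:350].reshape(-1,3)];F=F[~np.isnan(F[:,0])]
for _ in range(4):
    c=np.median(F,0) if _==0 else F.mean(0);n=np.linalg.svd(F-c)[2][2];n*=np.sign(n[2]);F=F[abs((F-c)@n)<4]
print('face',c,n,'tilt',np.degrees(np.arccos(n[2])),'yaw',np.degrees(np.arctan2(-n[1],-n[0])),'rms',((F-c)@n).std())
W=np.linalg.inv(a['camera_from_world']);K=a['intrinsics']
def hit(u,v,off=2):
    r=W[:3,:3]@np.array([(u-K[0,2])/K[0,0],-(v-K[1,2])/K[1,1],-1]);o=W[:3,3];return o+r*(((c+off*n)-o)@n)/(r@n)
S=hsv[...,1].astype(int);V=hsv[...,2].astype(int);H=hsv[...,0]
C={}
for nm,c0,hl in(('amber',236,(5,22)),('green',296,(45,80))):
    m=np.zeros((480,640),np.uint8);m[206:250,c0:c0+48]=1
    cap=(m>0)&((V>110))
    k,l,st,ce=cv2.connectedComponentsWithStats(cap.astype(np.uint8));i=1+st[1:,4].argmax();b=st[i]
    lamp=(m>0)&(S>150)&(V>120)&(H>=hl[0])&(H<=hl[1]);v,u=np.nonzero(lamp)
    ctr=hit(b[0]+b[2]/2-.5,b[1]+b[3]/2-.5)
    C[nm]=ctr;print(nm,b,ctr.round(1),'size',np.linalg.norm(hit(b[0],b[1])-hit(b[0]+b[2],b[1])).round(1),np.linalg.norm(hit(b[0],b[1])-hit(b[0],b[1]+b[3])).round(1),'lamp',hit(u.mean(),v.mean()).round(1))
d=C['amber']-C['green'];print('dist',np.linalg.norm(d),'yaw',np.degrees(np.arctan2(d[0],-d[1])))
print('midpoint',((C['amber']+C['green'])/2-2*n).round(1))
s=state();P=s['eef_pos'];R=Ro.from_euler('xyz',s['tcp_rot']);print(R.as_matrix().round(3))
for h in(60,10,):
    t=C['green']+h*n;print(h,t.round(1));plan(t)
E
```

```text
face [515.63159806 293.25037243 110.89366235] [-0.55788652 -0.13405593  0.8190187 ] tilt 35.01331767582104 yaw 13.5115772103837 rms 0.8031626812968296
amber [239 213  40  26 940] [512.3 253.8 104.6] size 47.2 31.0 lamp [514.  254.3 105.9]
green [300 212  40  27 957] [495.  324.  104.3] size 47.2 32.1 lamp [497.  324.9 105.8]
dist 72.28833998410396 yaw 13.847466991000825
midpoint [504.8 289.1 102.8]
[[-0.866 -0.232  0.444]
 [-0.206  0.973  0.106]
 [-0.456 -0.    -0.89 ]]
60 [461.6 315.9 153.5]
slide [-0.0179  0.0007  0.1745] len 0.175
10 [489.5 322.6 112.5]
slide [-0.0247  0.0008  0.224 ] len 0.225
```

Request:
step_arm:
  fingers: 0
  increments:
    - {"slide": [-0.006,0,0.058],"roll": 0}
    - {"slide": [-0.013,0.001,0.116],"roll": 0}
    - {"slide": [-0.019,0.001,0.174],"roll": 0}
    - {"slide": [-0.023,0.001,0.2],"roll": 0}
    - {"slide": [-0.025,0.001,0.219],"roll": 0}

```text
t: 11.22
eef_pos: [487.9, 322.3, 115.2]
tcp_rot: [-3.141, 0.472, -2.908]
ft_force: [-0.6, 1.4, -0.3]
opening: 0.531
grip_force: 0.0
```

```bash
python3 - <<'E'
from h import *
s=state();print(s['joints'].round(2),s['eef_pos'],s['tcp_rot'],s['opening'],s['ft_force'])
n=np.array([-.558,-.134,.819]);print('h',(s['eef_pos']-np.array([496,324.4,105]))@n)
for h in(0,-5,-8):plan(np.array([496,324.4,105])+h*n)
cam('wrist','w2.png')
E
```

```text
[ 0.53  0.47  2.06 -0.73  0.2  -0.59] [487.85919055 322.25862783 115.17318959] [-3.14090505  0.47191044 -2.90760029] 0.5313563203062601 [-0.60877134  1.37159171 -0.2883929 ]
h 13.161357813502402
slide [-0.0029  0.0002  0.0129] len 0.013
slide [-0.0036  0.0002  0.0178] len 0.018
slide [-0.004   0.0002  0.0208] len 0.021
```

View pics/w2.png

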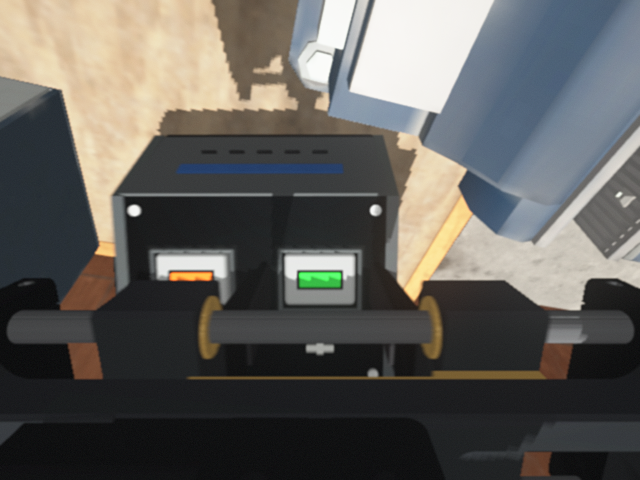

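The green lamp is at (320,280), centred under the gripper, and the fingers are still closing. I'll wait for them to shut, then push.

Request:
step_arm:
  increments:
    - {"slide": [0,0,0],"roll": 0}
    - {"slide": [0,0,0],"roll": 0}
    - {"slide": [0,0,0],"roll": 0}
    - {"slide": [0,0,0],"roll": 0}
    - {"slide": [-0.0005,0,0.003],"roll": 0}

```text
t: 11.9
eef_pos: [489.1, 322.8, 114.9]
tcp_rot: [-3.141, 0.474, -2.907]
ft_force: [-0.3, -0.2, -0.7]
opening: 0.008
grip_force: 0.0
```

Request:
step_arm:
  increments:
    - {"slide": [-0.0015,0,0.006],"roll": 0}
    - {"slide": [-0.0022,0,0.011],"roll": 0}

```text
t: 12.15
eef_pos: [496.2, 324.4, 105.4]
tcp_rot: [-3.141, 0.474, -2.907]
ft_force: [-1.2, -0.7, 3.8]
opening: 0.009
grip_force: 2.2
```

Request:
step_arm:
  increments:
    - {"slide": [-0.0006,0,0.003],"roll": 0}

```text
t: 12.28
eef_pos: [498.0, 324.8, 103.1]
tcp_rot: [-3.141, 0.474, -2.907]
ft_force: [-2.7, 0.6, 3.5]
opening: 0.003
grip_force: 2.3
```

Request:
step_arm:
  increments:
    - {"slide": [-0.0003,0,0.002],"roll": 0}
    - {"slide": [-0.0005,0,0.004],"roll": 0}

```text
t: 12.52
eef_pos: [500.0, 325.3, 100.0]
tcp_rot: [-3.141, 0.474, -2.907]
ft_force: [-0.9, 0.1, 3.4]
opening: 0.004
grip_force: 2.3
```

Request:
step_arm:
  increments:
    - {"slide": [-0.0001,0,0.001],"roll": 0}
    - {"slide": [-0.0001,0,0.001],"roll": 0}

```text
t: 12.78
eef_pos: [500.5, 325.4, 99.2]
tcp_rot: [-3.141, 0.474, -2.907]
ft_force: [-2.2, -0.3, 2.5]
opening: 0.008
grip_force: 2.0
```

```bash
python3 - <<'E'
from h import *
s=state();n=np.array([-.558,-.134,.819]);print('h',(s['eef_pos']-np.array([496,324.4,105]))@n,s['ft_force']@n)
E
```

```text
h -7.407201522298671 3.323038972632742
```

Request:
step_arm:
  increments:
    - {"slide": [0.003,0,-0.02],"roll": 0}
    - {"slide": [0.007,0,-0.05],"roll": 0}
    - {"slide": [0.011,0,-0.08],"roll": 0}

```text
t: 13.15
eef_pos: [454.7, 314.4, 165.5]
tcp_rot: [-3.141, 0.472, -2.907]
ft_force: [-0.3, -0.4, 0.8]
opening: 0.001
grip_force: 0.0
```

Request:
step_arm:
  fingers: 1
  increments:
    - {"slide": [0.003,0,-0.02],"roll": 0}
    - {"slide": [0.003,0,-0.02],"roll": 0}
    - {"slide": [0.003,0,-0.02],"roll": 0}
    - {"slide": [0.003,0,-0.02],"roll": 0}

```text
t: 13.65
eef_pos: [444.2, 311.8, 180.8]
tcp_rot: [-3.14, 0.472, -2.907]
ft_force: [1.0, -0.2, 0.4]
opening: 0.37
grip_force: 0.0
```

```bash
python3 - <<'E'
from h import *
s=state();print(s['eef_pos'],s['tcp_rot'])
d=cam('wrist','w3.png');Q=cloud(d);n=np.array([-.558,-.134,.819])
o=np.array([496,324.4,105.])-2*n;ps=np.radians(13.5);ey=np.array([-np.sin(ps),np.cos(ps),0]);ex=np.cross(ey,n)
L=np.stack([(Q-o)@ex,(Q-o)@ey,(Q-o)@n],-1)
m=(L[...,2]>20)&(L[...,2]<42)&(abs(L[...,0])<32)&(abs(L[...,1])<36)
print('out',m.sum(),np.percentile(L[m],[2,50,98],axis=0).round(1) if m.any() else 0)
m2=m&(L[...,2]>np.percentile(L[...,2][m],60)-2);print(np.percentile(L[m2],[2,50,98],axis=0).round(1))
ma=(abs(L[...,0])<10)&(abs(L[...,1]+72)<14);print('amber h',np.nanmedian(L[ma][:,2]))
E
```

```text
[444.17218491 311.84391862 180.8292618 ] [-3.1403983   0.47233646 -2.90698442]
out 2481 [[-14.1 -19.2  24.4]
 [ -0.2  -0.3  32. ]
 [ 15.2  18.6  33.5]]
[[-13.3 -19.1  30.5]
 [  0.3  -0.3  32. ]
 [ 14.6  18.6  33.5]]
amber h 181.88478743254944
```

View pics/w3.png

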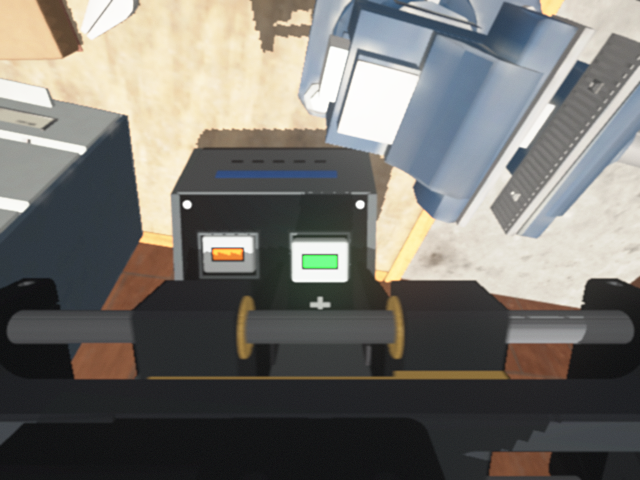

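The battery has sprung out to 32 mm and is centred, with its lamp at (320,262). The amber one at (228,254) is still flush. Now I'll work out the grasp.

```bash
python3 - <<'E'
from h import *
n=np.array([-.558,-.134,.819]);o=np.array([496,324.4,105.])-2*n;ps=np.radians(13.5);ey=np.array([-np.sin(ps),np.cos(ps),0]);ex=np.cross(ey,n)
s=state();zt=Ro.from_euler('xyz',s['tcp_rot']).as_matrix()[:,2];print(zt@ex,zt@ey,zt@n,s['eef_pos'],s['joints'].round(2))
off=19*zt-19*(zt@n)*n   # keeps grasp point on the battery axis
for h in(50,5):
    t=o+h*n+off;plan(t);
    from kin import *
    q=ik(t,Ro.from_euler('xyz',s['tcp_rot']),s['joints']);print(h,t.round(1),q.cost,q.x.round(2))
E
```

```text
-0.13840718262897247 -0.0016208550410480996 -0.9904149184209643 [444.14520995 311.84939045 180.87384273] [ 0.57  0.31  2.09 -0.48  0.33 -0.81]
slide [-0.0037  0.0001  0.0447] len 0.045
50 [467.1 317.4 142.8] 7.832417889041083e-30 [ 0.55  0.4   2.08 -0.61  0.25 -0.7 ]
slide [-0.01    0.0002  0.0892] len 0.09
5 [492.2 323.5 105.9] 9.760173262473924e-24 [ 0.53  0.49  2.06 -0.78  0.19 -0.54]
```

Request:
step_arm:
  fingers: 0.8
  increments:
    - {"slide": [-0.001,0,0.01],"roll": 0}
    - {"slide": [-0.002,0,0.02],"roll": 0}
    - {"slide": [-0.003,0,0.03],"roll": 0}
    - {"slide": [-0.004,0,0.045],"roll": 0}
    - {"slide": [-0.004,0,0.045],"roll": 0}

```text
t: 14.32
eef_pos: [467.5, 317.3, 142.2]
tcp_rot: [-3.14, 0.472, -2.907]
ft_force: [0.2, 0.1, -0.1]
opening: 0.796
grip_force: 0.0
```

Request:
step_arm:
  increments:
    - {"slide": [-0.002,0,0.015],"roll": 0}
    - {"slide": [-0.004,0,0.03],"roll": 0}
    - {"slide": [-0.006,0,0.044],"roll": 0}
    - {"slide": [-0.006,0,0.044],"roll": 0}

```text
t: 14.82
eef_pos: [492.1, 323.2, 106.6]
tcp_rot: [-3.14, 0.473, -2.907]
ft_force: [-0.2, -0.5, 0.5]
opening: 0.8
grip_force: 0.0
```

Request:
step_arm:
  fingers: 0.3
  increments:
    - {"slide": [0,0,0],"roll": 0}
    - {"slide": [0,0,0],"roll": 0}
    - {"slide": [0,0,0],"roll": 0}
    - {"slide": [0,0,0],"roll": 0}
    - {"slide": [0,0,0],"roll": 0}

```text
t: 15.45
eef_pos: [492.1, 323.4, 107.2]
tcp_rot: [-3.141, 0.474, -2.907]
ft_force: [-1.4, -0.6, 2.1]
opening: 0.421
grip_force: 30.0
```

Gripped at 40 mm opening with 30 N. Drawing it out along the bay axis.

Request:
step_arm:
  increments:
    - {"slide": [0.0028,0,-0.02],"roll": 0}
    - {"slide": [0.0055,0,-0.04],"roll": 0}
    - {"slide": [0.0083,0,-0.06],"roll": 0}
    - {"slide": [0.0125,0,-0.09],"roll": 0}
    - {"slide": [0.018,0,-0.13],"roll": 0}

```text
t: 16.08
eef_pos: [418.1, 305.6, 214.7]
tcp_rot: [-3.141, 0.472, -2.907]
ft_force: [0.9, -0.0, -1.0]
opening: 0.418
grip_force: 30.0
```

```bash
cat > route.py <<'E'
from h import *
from kin import *
def route(W,roll_total,show=True):
    s=state();q=s['joints'].copy();P=s['eef_pos'];R=Ro.from_euler('xyz',s['tcp_rot'])
    N=[max(1,int(np.ceil(np.linalg.norm(np.subtract(b,a))/58))) for a,b in zip([P]+W[:-1],W)]
    tot=sum(N);dr=np.sign(roll_total)*min(.18,abs(roll_total)/tot) if roll_total else 0
    print('rows',tot,'roll',dr*tot);a=P
    for b,k in zip(W,N):
        d=R.inv().apply(np.array(b)-a)/1000
        w=0;dj=0
        for i in range(1,k+1):
            x=a+(np.array(b)-a)*i/k;Ri=R*Ro.from_euler('z',dr*i);r=ik(x,Ri,q);dj=max(dj,abs((r.x-q)/.125/np.array([2.22,2.22,2.79,3.14,3.14,3.14])).max());q=r.x;w=max(w,r.cost)
        print(b,'k',k,'slide',d.round(3),'roll',round(dr*k,2),'cost',round(w,4),'speed',dj.round(2),q.round(2));a=np.array(b,float);R=Ri
E
python3 - <<'E'
from route import *
s=state();print(s['t'],s['eef_pos'],s['opening'],s['ft_force'])
route([[400,240,380],[420,-40,450],[330,-300,480],[60,-430,500],[-230,-390,520],[-450,-180,560]],np.pi)
E
```

```text
16.075 [418.10855542 305.61567998 214.68189289] 0.4178977003210232 [ 0.88816065 -0.04555782 -1.03704019]
rows 32 roll 3.141592653589793
[400, 240, 380] k 4 slide [-0.046 -0.06  -0.162] roll 0.39 cost 0.0 speed 0.3 [ 0.46 -0.06  1.92 -0.14  0.82 -0.88]
[420, -40, 450] k 5 slide [-0.098 -0.259 -0.083] roll 0.49 cost 0.0 speed 0.69 [-0.44 -0.18  1.84  0.32  1.12 -1.45]
[330, -300, 480] k 5 slide [-0.104 -0.239 -0.094] roll 0.49 cost 0.0 speed 0.65 [-1.17 -0.04  1.65  0.47  1.46 -1.64]
[60, -430, 500] k 6 slide [-0.014 -0.259 -0.151] roll 0.59 cost 0.0 speed 0.47 [-1.84  0.08  1.48  0.42  1.8  -1.63]
[-230, -390, 520] k 6 slide [ 0.009 -0.257 -0.142] roll 0.59 cost 0.0 speed 0.38 [-2.39  0.22  1.26  0.26  2.06 -1.56]
[-450, -180, 560] k 6 slide [ 0.035 -0.284 -0.111] roll 0.59 cost 0.0 speed 0.34 [-2.9   0.33  1.01  0.01  2.27 -1.56]
```

View pics/traycrop.png

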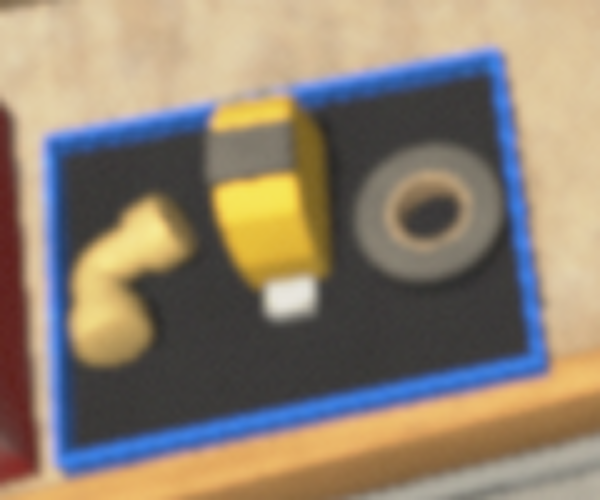

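Request:
step_arm:
  increments:
    - {"slide": [-0.011,-0.015,-0.04],"roll": 0.1}
    - {"slide": [-0.023,-0.03,-0.081],"roll": 0.2}
    - {"slide": [-0.034,-0.045,-0.121],"roll": 0.3}
    - {"slide": [-0.046,-0.06,-0.162],"roll": 0.39}

```text
t: 16.58
eef_pos: [400.0, 239.4, 381.0]
tcp_rot: [2.948, 0.435, 2.94]
ft_force: [0.4, -0.4, -0.2]
opening: 0.421
grip_force: 30.0
```

Request:
step_arm:
  increments:
    - {"slide": [-0.02,-0.052,-0.017],"roll": 0.1}
    - {"slide": [-0.039,-0.104,-0.033],"roll": 0.2}
    - {"slide": [-0.059,-0.155,-0.05],"roll": 0.3}
    - {"slide": [-0.078,-0.207,-0.066],"roll": 0.4}
    - {"slide": [-0.098,-0.259,-0.083],"roll": 0.49}

```text
t: 17.2
eef_pos: [420.7, -41.2, 450.9]
tcp_rot: [2.764, 0.295, 2.436]
ft_force: [1.5, 0.5, 0.1]
opening: 0.412
grip_force: 30.0
```

Request:
step_arm:
  increments:
    - {"slide": [-0.021,-0.048,-0.019],"roll": 0.1}
    - {"slide": [-0.042,-0.096,-0.038],"roll": 0.2}
    - {"slide": [-0.062,-0.143,-0.056],"roll": 0.3}
    - {"slide": [-0.083,-0.191,-0.075],"roll": 0.4}
    - {"slide": [-0.104,-0.239,-0.094],"roll": 0.49}

```text
t: 17.82
eef_pos: [330.3, -301.5, 480.4]
tcp_rot: [2.676, 0.09, 1.981]
ft_force: [1.7, -0.4, -0.9]
opening: 0.419
grip_force: 30.0
```

Request:
step_arm:
  increments:
    - {"slide": [-0.003,-0.052,-0.03],"roll": 0.12}
    - {"slide": [-0.006,-0.104,-0.06],"roll": 0.24}
    - {"slide": [-0.008,-0.155,-0.09],"roll": 0.36}
    - {"slide": [-0.011,-0.207,-0.12],"roll": 0.48}
    - {"slide": [-0.014,-0.259,-0.151],"roll": 0.59}

```text
t: 18.45
eef_pos: [60.4, -431.8, 500.3]
tcp_rot: [2.699, -0.175, 1.451]
ft_force: [1.1, -1.0, -0.6]
opening: 0.418
grip_force: 30.0
```

Request:
step_arm:
  increments:
    - {"slide": [0.002,-0.051,-0.028],"roll": 0.12}
    - {"slide": [0.004,-0.103,-0.057],"roll": 0.24}
    - {"slide": [0.005,-0.154,-0.085],"roll": 0.36}
    - {"slide": [0.007,-0.206,-0.114],"roll": 0.48}
    - {"slide": [0.009,-0.257,-0.142],"roll": 0.59}

```text
t: 19.08
eef_pos: [-229.9, -391.2, 519.6]
tcp_rot: [2.864, -0.389, 0.877]
ft_force: [1.0, -0.9, -1.4]
opening: 0.419
grip_force: 30.0
```

```bash
python3 - <<'E'
from route import *
s=state();print(s['t'],s['eef_pos'],s['tcp_rot'],s['opening'],s['grip_force'])
d=cam('top','t2.png');Q=cloud(d);np.savez('top2.npz',Q=Q,**d)
cv2.imwrite('pics/t2c.png',cv2.resize(d['color'][195:285,380:490],None,fx=5,fy=5,interpolation=cv2.INTER_CUBIC)[:,:,::-1])
w=cam('wrist');cv2.imwrite('pics/w4.png',w['color'][:,:,::-1])
E
```

```text
19.075 [-229.8889864  -391.19831188  519.60952288] [ 2.86406306 -0.38904396  0.87695175] 0.4188380918740937 29.954607523977757
```

View pics/w4.png

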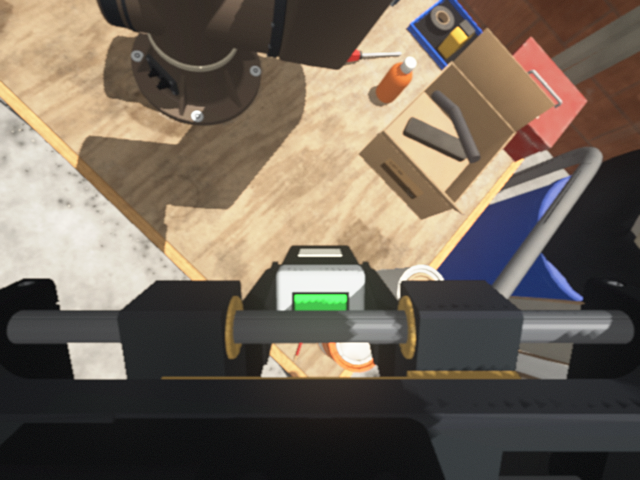

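View pics/t2c.png

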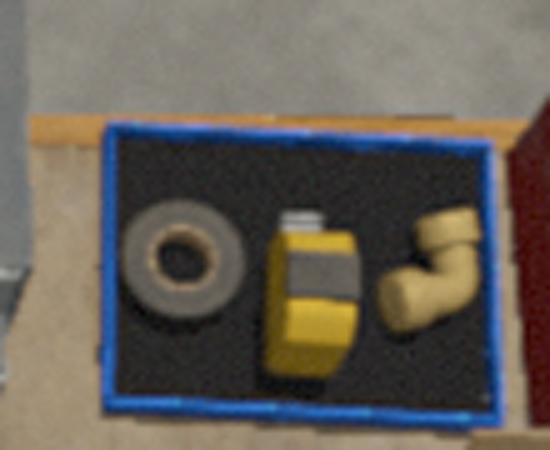

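The battery is firmly held with its lamp showing at (320,303), and the space behind the robot is clear. In the tray crop (up is +x), the roll is at (183,261), the tape measure at (310,300) and the elbow at (435,265). The free spot is the lower left, below the roll, at about (165,362), if the battery is aligned with the tray. Next I'll compute the target tool orientation, the tray spot and the route.

```bash
cat > goal.py <<'E'
from h import *
Rg=Ro.from_euler('xyz',[-3.141,.474,-2.907]);n=np.array([-.558,-.134,.819]);n/=np.linalg.norm(n)
ps=np.radians(13.5);ey=np.array([-np.sin(ps),np.cos(ps),0]);ey-=n*(ey@n);ey/=np.linalg.norm(ey);ex=np.cross(ey,n)
Rb=Ro.from_matrix(np.c_[ex,ey,n]);TB=Rg.inv()*Rb   # battery in tool
def Rf(yaw,flip=True):  # tool orientation for an upright battery
    return Ro.from_euler('z',yaw+(np.pi if flip else 0))*TB.inv()
E
python3 - <<'E'
from goal import *
a=np.load('top2.npz');Q=a['Q'];hsv=cv2.cvtColor(a['color'],cv2.COLOR_RGB2HSV)
def px(cx,cy):return Q[int(195+cy/5),int(380+cx/5)]
# tray rim points via blue
H,S,V=[hsv[...,i].astype(int) for i in range(3)]
m=np.zeros((480,640),bool);m[215:285,395:485]=1
m&=(H>100)&(H<125)&(S>150)&(V>70)&(Q[...,2]>8)&(Q[...,2]<26)
P=Q[m][:,:2].astype(np.float32);r=cv2.minAreaRect(P);print('tray',len(P),r)
t=np.zeros((480,640),bool);t[215:285,395:485]=1
t&=(Q[...,2]>15)&~((H>95)&(H<130)&(S>120));
for nm,c0,c1,zz in(('roll',404,429,14),('meas',432,453,30),('elbow',455,477,14)):
    k=t.copy();k[:,:c0]=0;k[:,c1:]=0;k[:223]=0;k[274:]=0;k&=Q[...,2]>zz;v=Q[k];print(nm,len(v),np.percentile(v,[2,50,98],axis=0).round())
for c in((165,362),(183,322),(183,400),(265,378)):print(c,px(*c).round(1))
R=Rf(-.044);print('final rot',R.as_euler('xyz'),R.as_matrix()[:,2])
s=state();Rn=Ro.from_euler('xyz',s['tcp_rot']);print('now z',Rn.as_matrix()[:,2])
from sim import *
x=np.array([-456,-166,560.])
for rl in(.87,):
    d=plan(x)
    q=ik(x,Rn*Ro.from_euler('z',rl),np.array([-2.9,.33,1,0,2.27,-1.4])).x;print(q.round(2))
    az=np.radians(-160);dw=np.array([np.cos(az),np.sin(az),.3])
    for k in range(22):
        X,RR=fk(q,p);sl=RR.inv().apply(dw);q=stepq(q,sl,.6);X,RR=fk(q,p)
        if k>3:print(k,X.round(),sl.round(2),(R.inv()*RR).as_rotvec().round(3),(RR.apply([0,0,1])-R.apply([0,0,1]))[:2].round(3))
E
```

```text
tray 480 ((533.5484008789062, -321.0255126953125), (209.4864501953125, 159.80972290039062), 87.80789947509766)
roll 395 [[ 505. -286.   17.]
 [ 536. -256.   24.]
 [ 568. -227.   30.]]
meas 419 [[ 479. -336.   34.]
 [ 504. -316.   66.]
 [ 542. -301.   79.]]
elbow 290 [[ 502. -411.   16.]
 [ 526. -391.   30.]
 [ 560. -365.   40.]]
(165, 362) [ 486.1 -249.8    4.7]
(183, 322) [ 506.3 -257.6   11.8]
(183, 400) [ 459.7 -253.7   21.1]
(265, 378) [ 478.5 -302.7    4.4]
final rot [-3.14036981 -0.13718777 -0.0449271 ] [ 0.13667467 -0.00492045 -0.99060377]
now z [ 0.44515892  0.10520386 -0.88925007]
slide [ 0.0429 -0.2966 -0.113 ] len 0.32
[-2.92  0.34  1.   -0.01  2.28 -1.31]
4 [-635. -233.  563.] [-0.7   0.33 -0.7 ] [0.109 0.279 0.016] [0.271 0.093]
5 [-650. -239.  548.] [-0.71  0.34 -0.69] [0.099 0.26  0.016] [0.254 0.085]
6 [-663. -245.  533.] [-0.72  0.34 -0.67] [0.09  0.24  0.017] [0.235 0.076]
7 [-676. -251.  519.] [-0.74  0.35 -0.65] [0.079 0.219 0.017] [0.215 0.067]
8 [-689. -256.  505.] [-0.75  0.36 -0.63] [0.068 0.197 0.017] [0.194 0.058]
9 [-702. -261.  493.] [-0.76  0.36 -0.61] [0
[... 295 characters left out ...]
.39 -0.51] [0.007 0.07  0.019] [0.069 0.004]
14 [-764. -287.  438.] [-0.83  0.4  -0.49] [-0.006  0.042  0.019] [ 0.041 -0.008]
15 [-776. -292.  429.] [-0.85  0.4  -0.46] [-0.02   0.013  0.02 ] [ 0.012 -0.02 ]
16 [-788. -297.  421.] [-0.86  0.41 -0.43] [-0.034 -0.017  0.02 ] [-0.019 -0.033]
17 [-800. -302.  413.] [-0.87  0.41 -0.4 ] [-0.048 -0.047  0.021] [-0.05  -0.046]
18 [-813. -307.  405.] [-0.88  0.42 -0.36] [-0.063 -0.078  0.021] [-0.081 -0.058]
19 [-825. -312.  398.] [-0.89  0.43 -0.33] [-0.078 -0.11   0.021] [-0.114 -0.072]
20 [-837. -317.  391.] [-0.9   0.43 -0.29] [-0.093 -0.142  0.022] [-0.147 -0.085]
21 [-849. -322.  385.] [-0.91  0.43 -0.26] [-0.109 -0.175  0.022] [-0.181 -0.098]
```

Request:
step_arm:
  increments:
    - {"slide": [0.008,-0.057,-0.022],"roll": 0.174}
    - {"slide": [0.016,-0.113,-0.043],"roll": 0.348}
    - {"slide": [0.025,-0.17,-0.065],"roll": 0.522}
    - {"slide": [0.033,-0.226,-0.086],"roll": 0.696}
    - {"slide": [0.041,-0.283,-0.108],"roll": 0.87}

```text
t: 19.8
eef_pos: [-443.6, -176.9, 559.4]
tcp_rot: [-3.0, -0.453, -0.081]
ft_force: [-0.9, -1.7, -0.8]
opening: 0.417
grip_force: 30.0
```

Request:
step_arm:
  increments:
    - {"slide": [-0.042,0.018,-0.042],"roll": 0}
    - {"slide": [-0.084,0.036,-0.084],"roll": 0}
    - {"slide": [-0.126,0.054,-0.126],"roll": 0}
    - {"slide": [-0.168,0.072,-0.168],"roll": 0}

```text
t: 20.3
eef_pos: [-604.0, -233.4, 593.0]
tcp_rot: [-3.009, -0.443, -0.073]
ft_force: [-0.4, -0.7, 0.4]
opening: 0.42
grip_force: 30.0
```

Request:
step_arm:
  increments:
    - {"slide": [-0.7,0.31,-0.69],"roll": 0}

```text
t: 20.42
eef_pos: [-623.3, -239.7, 569.6]
tcp_rot: [-3.015, -0.437, -0.073]
ft_force: [-0.5, -0.9, -1.5]
opening: 0.419
grip_force: 30.0
```

Request:
step_arm:
  increments:
    - {"slide": [-0.71,0.32,-0.68],"roll": 0}

```text
t: 20.55
eef_pos: [-636.7, -244.6, 557.3]
tcp_rot: [-3.028, -0.41, -0.069]
ft_force: [0.9, 0.5, 0.4]
opening: 0.42
grip_force: 30.0
```

Request:
step_arm:
  increments:
    - {"slide": [-0.72,0.32,-0.67],"roll": 0}

```text
t: 20.68
eef_pos: [-650.5, -249.2, 542.9]
tcp_rot: [-3.039, -0.391, -0.067]
ft_force: [-0.5, -0.6, -0.6]
opening: 0.418
grip_force: 30.0
```

Request:
step_arm:
  increments:
    - {"slide": [-0.73,0.33,-0.65],"roll": 0}

```text
t: 20.8
eef_pos: [-664.7, -254.1, 527.3]
tcp_rot: [-3.049, -0.373, -0.066]
ft_force: [0.3, 0.3, -0.7]
opening: 0.418
grip_force: 30.0
```

```bash
python3 - <<'E'
from goal import *
s=state();R=Rf(-.044);RR=Ro.from_euler('xyz',s['tcp_rot']);print(s['t'],s['joints'].round(3),s['eef_pos'],(R.inv()*RR).as_rotvec().round(3),(RR.apply([0,0,1])-R.apply([0,0,1]))[:2].round(3),RR.as_matrix()[:,0])
E
```

```text
20.8 [-2.88   0.883  0.049  0.055  2.591 -1.22 ] [-664.68697865 -254.14220943  527.34013369] [0.086 0.236 0.009] [0.231 0.074] [ 0.92940309 -0.06113992  0.36396678]
```

Request:
step_arm:
  increments:
    - {"slide": [-0.76,0.3,-0.6],"roll": 0}

```text
t: 20.92
eef_pos: [-679.9, -257.4, 511.3]
tcp_rot: [-3.059, -0.353, -0.064]
ft_force: [0.2, 0.2, 0.5]
opening: 0.416
grip_force: 30.0
```

Request:
step_arm:
  increments:
    - {"slide": [-0.77,0.31,-0.59],"roll": 0}

```text
t: 21.05
eef_pos: [-694.6, -260.5, 496.0]
tcp_rot: [-3.07, -0.332, -0.062]
ft_force: [-0.3, 0.5, -0.8]
opening: 0.421
grip_force: 30.0
```

Request:
step_arm:
  increments:
    - {"slide": [-0.78,0.31,-0.58],"roll": 0}

```text
t: 21.18
eef_pos: [-708.6, -263.4, 482.1]
tcp_rot: [-3.081, -0.31, -0.061]
ft_force: [-0.3, 0.1, -1.2]
opening: 0.418
grip_force: 30.0
```

Request:
step_arm:
  increments:
    - {"slide": [-0.79,0.32,-0.56],"roll": 0}

```text
t: 21.3
eef_pos: [-722.1, -266.5, 469.0]
tcp_rot: [-3.093, -0.287, -0.059]
ft_force: [0.5, 0.6, -0.4]
opening: 0.414
grip_force: 30.0
```

Request:
step_arm:
  increments:
    - {"slide": [-0.8,0.32,-0.54],"roll": 0}

```text
t: 21.42
eef_pos: [-735.3, -269.4, 456.8]
tcp_rot: [-3.105, -0.262, -0.058]
ft_force: [0.3, 0.2, -0.9]
opening: 0.419
grip_force: 30.0
```

Request:
step_arm:
  increments:
    - {"slide": [-0.81,0.32,-0.52],"roll": 0}

```text
t: 21.55
eef_pos: [-748.3, -271.9, 445.4]
tcp_rot: [-3.117, -0.237, -0.057]
ft_force: [0.7, 0.5, -1.2]
opening: 0.421
grip_force: 30.0
```

```bash
python3 - <<'E'
from goal import *
s=state();R=Rf(-.044);RR=Ro.from_euler('xyz',s['tcp_rot']);print(s['t'],s['joints'].round(3),s['eef_pos'],(R.inv()*RR).as_rotvec().round(3),(RR.apply([0,0,1])-R.apply([0,0,1]))[:2].round(3),RR.as_matrix()[:,0])
E
```

```text
21.55 [-2.892  0.967  0.049  0.067  2.358 -1.225] [-748.33835665 -271.92195899  445.40639319] [0.021 0.1   0.011] [0.099 0.016] [ 0.9704448  -0.05582462  0.23477755]
```

Request:
step_arm:
  increments:
    - {"slide": [-0.84,0.12,-0.48],"roll": 0}

```text
t: 21.68
eef_pos: [-764.5, -263.3, 434.9]
tcp_rot: [-3.128, -0.212, -0.056]
ft_force: [0.4, -0.2, 0.1]
opening: 0.42
grip_force: 30.0
```

Request:
step_arm:
  increments:
    - {"slide": [-0.84,0.12,-0.46],"roll": 0}

```text
t: 21.8
eef_pos: [-780.7, -253.4, 424.6]
tcp_rot: [-3.139, -0.186, -0.057]
ft_force: [-0.6, -1.2, -0.8]
opening: 0.418
grip_force: 30.0
```

Request:
step_arm:
  increments:
    - {"slide": [-0.85,0.12,-0.45],"roll": 0}

```text
t: 21.92
eef_pos: [-795.8, -244.7, 415.8]
tcp_rot: [3.134, -0.159, -0.058]
ft_force: [0.1, 0.5, -1.5]
opening: 0.419
grip_force: 30.0
```

```bash
python3 - <<'E'
from goal import *
s=state();R=Rf(-.044);RR=Ro.from_euler('xyz',s['tcp_rot']);print(s['t'],s['joints'].round(3),s['eef_pos'],(R.inv()*RR).as_rotvec().round(3),(RR.apply([0,0,1])-R.apply([0,0,1]))[:2].round(3),RR.as_matrix()[:,0])
# measured battery axis: cap plane seen by the wrist camera
d=cam('wrist');Q=cloud(d);np.savez('w5.npz',Q=Q,**d);P=s['eef_pos'];L=RR.inv().apply((Q-P).reshape(-1,3)).reshape(480,640,3)
m=np.zeros((480,640),bool);m[255:310,285:357]=1
m&=(abs(L[...,0])<22)&(abs(L[...,1])<19)&(L[...,2]>-60)&(L[...,2]<-10)
F=L[m];print(len(F))
for _ in range(5):
    c=np.median(F,0);nn=np.linalg.svd(F-F.mean(0))[2][2];nn*=-np.sign(nn[2]);F=F[abs((F-F.mean(0))@nn)<2]
print('cap normal world',RR.apply(nn),'centre tool',F.mean(0).round(1),len(F),'expected tool-frame',TB.as_matrix()[:,2],nn)
E
```

```text
21.925 [-2.938  0.997  0.049  0.062  2.247 -1.274] [-795.84991505 -244.66636422  415.76201596] [-0.011  0.022  0.013] [ 0.021 -0.012] [ 0.98570701 -0.05696603  0.15854512]
3226
cap normal world [ 0.12149071 -0.00223924  0.99259004] centre tool [  5.4   0.1 -25.3] 2254 expected tool-frame [ 0.13675785 -0.00121136 -0.99060377] [ 0.27725211  0.00275561 -0.96079325]
```

```bash
python3 - <<'E'
from goal import *
a=np.load('w5.npz');Q=a['Q'];s=state();RR=Ro.from_euler('xyz',s['tcp_rot']);P=s['eef_pos']
L=RR.inv().apply((Q-P).reshape(-1,3)).reshape(480,640,3)
for r in range(232,316,4):
    row=L[r,300:340];row=row[(row[:,2]>-70)&(row[:,2]<60)]
    if len(row):print(r,np.nanmedian(row,0).round(1))
cv2.imwrite('pics/w5.png',a['color'][200:330,220:420][:,:,::-1].repeat(3,0).repeat(3,1))
E
```

```text
248 [ 7.2  1.  38.9]
252 [10.4  1.  20.6]
256 [11.1  1.  11.1]
260 [12.8  1.  -0.3]
264 [ 14.   1. -10.]
268 [ 15.5   1.  -19.7]
272 [ 15.5   1.  -24.8]
276 [ 13.9   1.2 -25.7]
280 [ 12.1   1.  -25.8]
284 [ 10.3   1.  -26.1]
288 [  8.5   1.  -26.6]
292 [  6.7   1.  -26.7]
296 [  5.1   1.  -27.4]
300 [  3.3   1.  -27.8]
304 [  1.5   1.  -28.1]
308 [ -0.2   1.  -28.6]
```

View pics/w5.png

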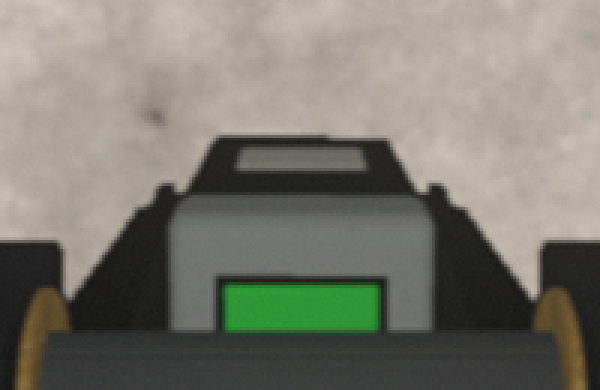

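The battery side face slopes 0.142 in the tool frame against 0.137 expected, so it hasn't slipped, and the lamp at (300,308) in the crop is upright. It will stand within about 1.4° of vertical. Planning the route back to the tray.

```bash
python3 - <<'E'
from route import *
route([[-540,-240,450],[-270,-370,470],[10,-430,470],[290,-390,450],[440,-280,330]],0)
E
```

```text
rows 25 roll 0
[-540, -240, 450] k 5 slide [ 0.259 -0.019  0.005] roll 0 cost 0.0 speed 1.26 [-2.86  0.37  1.16  0.06  1.76 -1.22]
[-270, -370, 470] k 6 slide [0.277 0.114 0.025] roll 0 cost 0.0 speed 0.34 [-2.42  0.11  1.45  0.12  1.68 -0.78]
[10, -430, 470] k 5 slide [0.279 0.043 0.045] roll 0 cost 0.0 speed 0.49 [-1.8   0.02  1.56  0.16  1.59 -0.17]
[290, -390, 450] k 5 slide [ 0.27  -0.057  0.063] roll 0 cost 0.0 speed 0.49 [-1.14  0.08  1.54  0.14  1.44  0.47]
[440, -280, 330] k 4 slide [ 0.122 -0.12   0.14 ] roll 0 cost 0.0 speed 0.37 [-0.74  0.18  1.72  0.11  1.11  0.85]
```

Request:
step_arm:
  increments:
    - {"slide": [0.02,0,0],"roll": 0}
    - {"slide": [0.07,-0.005,0.001],"roll": 0}
    - {"slide": [0.13,-0.01,0.002],"roll": 0}
    - {"slide": [0.19,-0.015,0.004],"roll": 0}
    - {"slide": [0.25,-0.019,0.005],"roll": 0}

```text
t: 22.6
eef_pos: [-551.6, -240.6, 450.6]
tcp_rot: [3.134, -0.16, -0.057]
ft_force: [0.2, -0.7, 0.4]
opening: 0.419
grip_force: 30.0
```

Request:
step_arm:
  increments:
    - {"slide": [0.055,0.023,0.005],"roll": 0}
    - {"slide": [0.111,0.046,0.01],"roll": 0}
    - {"slide": [0.166,0.068,0.015],"roll": 0}
    - {"slide": [0.222,0.091,0.02],"roll": 0}
    - {"slide": [0.277,0.114,0.025],"roll": 0}

```text
t: 23.22
eef_pos: [-281.8, -371.2, 471.4]
tcp_rot: [3.133, -0.16, -0.057]
ft_force: [0.3, -1.2, -0.5]
opening: 0.418
grip_force: 30.0
```

Request:
step_arm:
  increments:
    - {"slide": [0.056,0.009,0.009],"roll": 0}
    - {"slide": [0.112,0.017,0.018],"roll": 0}
    - {"slide": [0.167,0.026,0.027],"roll": 0}
    - {"slide": [0.223,0.034,0.036],"roll": 0}
    - {"slide": [0.279,0.043,0.045],"roll": 0}

```text
t: 23.85
eef_pos: [-2.3, -430.1, 472.1]
tcp_rot: [3.133, -0.161, -0.057]
ft_force: [-0.1, -1.5, -0.4]
opening: 0.417
grip_force: 30.0
```

Request:
step_arm:
  increments:
    - {"slide": [0.054,-0.011,0.013],"roll": 0}
    - {"slide": [0.108,-0.023,0.025],"roll": 0}
    - {"slide": [0.162,-0.034,0.038],"roll": 0}
    - {"slide": [0.216,-0.046,0.05],"roll": 0}
    - {"slide": [0.27,-0.057,0.063],"roll": 0}

```text
t: 24.48
eef_pos: [277.1, -389.0, 452.9]
tcp_rot: [3.133, -0.162, -0.057]
ft_force: [0.2, -0.1, -1.7]
opening: 0.421
grip_force: 30.0
```

Request:
step_arm:
  increments:
    - {"slide": [0.03,-0.03,0.035],"roll": 0}
    - {"slide": [0.061,-0.06,0.07],"roll": 0}
    - {"slide": [0.091,-0.09,0.105],"roll": 0}
    - {"slide": [0.122,-0.12,0.14],"roll": 0}
    - {"slide": [0.122,-0.12,0.14],"roll": 0}

```text
t: 25.1
eef_pos: [426.1, -276.9, 331.3]
tcp_rot: [3.137, -0.16, -0.054]
ft_force: [-0.6, -0.3, 0.0]
opening: 0.423
grip_force: 30.0
```

```bash
python3 - <<'E'
from goal import *
s=state();R=Rf(-.044);RR=Ro.from_euler('xyz',s['tcp_rot']);print(s['t'],s['joints'].round(3),s['eef_pos'],s['opening'],(RR.apply([0,0,1])-R.apply([0,0,1]))[:2].round(3))
B=RR*TB;print('battery axis',B.as_matrix()[:,2].round(3),'yaw',np.degrees(B.as_euler('xyz')[2]))
d=cam('wrist','w6.png');np.savez('w6.npz',Q=cloud(d),**d);Q=cloud(d)
print('roll',[ (x['bbox'],x['confidence']) for x in spot_in('wrist','tape_black')[:1]])
hsv=cv2.cvtColor(d['color'],cv2.COLOR_RGB2HSV);H,S,V=[hsv[...,i].astype(int) for i in range(3)]
blue=(H>100)&(H<125)&(S>140)&(V>70)&(Q[...,2]>10)&(Q[...,2]<26)
P=Q[blue];P=P[(P[:,0]>430)&(P[:,0]<640)&(P[:,1]<-190)&(P[:,1]>-450)][:,:2].astype(np.float32);print('tray',len(P),cv2.minAreaRect(P) if len(P) else 0)
m=(Q[...,2]>15)&(Q[...,2]<33)&~((H>95)&(H<130)&(S>110))&(Q[...,0]>475)&(Q[...,0]<600)&(Q[...,1]>-296)&(Q[...,1]<-215)
print('roll pts',m.sum(),np.percentile(Q[m],[2,50,98],axis=0).round(1) if m.any() else 0)
m=(Q[...,2]>33)&(Q[...,2]<90)&(Q[...,0]>470)&(Q[...,0]<600)&(Q[...,1]>-350)&(Q[...,1]<-270)&(H>15)&(H<35)&(S>120)
print('meas',m.sum(),np.percentile(Q[m],[2,50,98],axis=0).round(1) if m.any() else 0)
E
```

```text
25.1 [-0.76   0.158  1.75   0.111  1.111  0.822] [ 426.1463285  -276.88170759  331.32705549] 0.4226276142075554 [ 0.022 -0.009]
battery axis [-0.022  0.007  1.   ] yaw 176.90897641209307
roll [([275.4, 127.2, 325.8, 176.7], 0.62)]
tray 1431 ((533.0653686523438, -323.0853576660156), (207.1285858154297, 158.55747985839844), 87.64326477050781)
roll pts 1601 [[ 503.9 -286.9   17.5]
 [ 537.1 -254.5   25.5]
 [ 568.4 -216.9   27.4]]
meas 886 [[ 478.4 -336.3   41.6]
 [ 496.8 -318.7   65.9]
 [ 544.9 -301.8   71.7]]
```

View pics/w6.png

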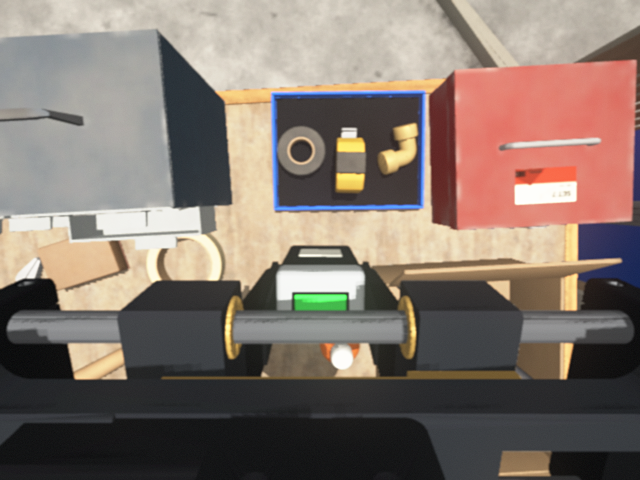

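The wrist view shows the tray at (348,150): roll (300,150), tape measure (350,165) and elbow (400,150), with the near-left area free. I'll compute the descent and check the toolbox clearance.

```bash
python3 - <<'E'
from goal import *
a=np.load('w6.npz');Q=a['Q']
m=(Q[...,2]>100)&(Q[...,2]<260)&(Q[...,1]>-220)&(Q[...,1]<-60)&(Q[...,0]>430)&(Q[...,0]<620);print('toolbox ymin',np.percentile(Q[m],[.5,2,50],axis=0).round())
s=state();RR=Ro.from_euler('xyz',s['tcp_rot']);P=s['eef_pos'];foot=P+RR.apply([-9.9,0,52.1]);print('foot',foot)
rel=foot-P
for z in(90,26,9,6):
    t=np.array([482,-254,z])-rel;print(z,t.round(1));plan(t)
E
```

```text
toolbox ymin [[ 439. -155.  103.]
 [ 452. -154.  112.]
 [ 540. -119.  210.]]
foot [ 423.8023457  -279.35476065  280.40888182]
90 [ 483.4 -253.7  143. ]
slide [ 0.0253 -0.0301  0.1968] len 0.201
26 [ 483.4 -253.7   79. ]
slide [ 0.0149 -0.0306  0.26  ] len 0.262
9 [ 483.4 -253.7   62. ]
slide [ 0.0122 -0.0307  0.2768] len 0.279
6 [ 483.4 -253.7   59. ]
slide [ 0.0117 -0.0307  0.2797] len 0.282
```

Request:
step_arm:
  increments:
    - {"slide": [0.008,-0.009,0.04],"roll": 0}
    - {"slide": [0.016,-0.018,0.08],"roll": 0}
    - {"slide": [0.025,-0.027,0.12],"roll": 0}
    - {"slide": [0.025,-0.027,0.16],"roll": 0}
    - {"slide": [0.025,-0.027,0.197],"roll": 0}

```text
t: 25.82
eef_pos: [482.9, -258.2, 142.3]
tcp_rot: [3.133, -0.163, -0.058]
ft_force: [0.1, 0.1, -0.3]
opening: 0.418
grip_force: 30.0
```

Request:
step_arm:
  increments:
    - {"slide": [-0.003,0,0.02],"roll": 0}
    - {"slide": [-0.007,0,0.04],"roll": 0}
    - {"slide": [-0.01,0,0.06],"roll": 0}
    - {"slide": [-0.01,0,0.06],"roll": 0}

```text
t: 26.32
eef_pos: [482.1, -258.2, 81.4]
tcp_rot: [3.135, -0.161, -0.059]
ft_force: [-0.1, -0.3, -0.1]
opening: 0.418
grip_force: 30.0
```

```bash
python3 - <<'E'
from goal import *
d=cam('side','s6.png');s=state();RR=Ro.from_euler('xyz',s['tcp_rot']);P=s['eef_pos'];foot=P+RR.apply([-9.9,0,52.1]);print(s['t'],'foot',foot,s['ft_force'],s['joints'].round(2))
rel=foot-P
for z in(12,6.5,5):plan(np.array([482,-257,z])-rel)
c=d['color'][225:335,130:260];cv2.imwrite('pics/s6c.png',cv2.resize(c,None,fx=5,fy=5,interpolation=cv2.INTER_CUBIC)[:,:,::-1])
E
```

```text
26.375 foot [ 481.13589768 -258.58432717   29.19300653] [-0.10184859 -0.50932908  0.45041352] [-0.65  0.52  1.98  0.17  0.51  0.83]
slide [-0.002  -0.0018  0.0171] len 0.017
slide [-0.0029 -0.0018  0.0225] len 0.023
slide [-0.0031 -0.0018  0.024 ] len 0.024
```

View pics/s6c.png

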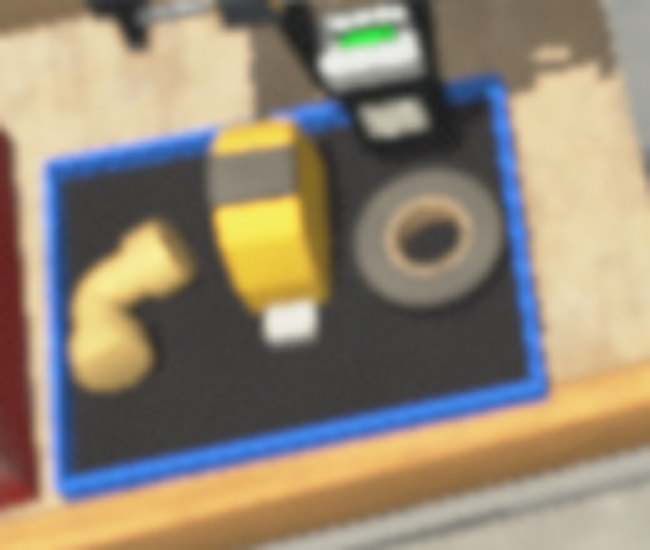

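The battery hangs upright over the near strip, with its foot at about (395,145) in the crop, between the near wall and the roll, clear of both. Lowering it gently.

Request:
step_arm:
  increments:
    - {"slide": [-0.0,-0.001,0.006],"roll": 0}
    - {"slide": [-0.0003,-0.001,0.012],"roll": 0}
    - {"slide": [-0.0008,-0.001,0.018],"roll": 0}
    - {"slide": [-0.0008,-0.001,0.018],"roll": 0}

```text
t: 26.88
eef_pos: [484.7, -256.1, 63.2]
tcp_rot: [3.135, -0.161, -0.057]
ft_force: [0.5, 0.3, -0.9]
opening: 0.42
grip_force: 30.0
```

Request:
step_arm:
  increments:
    - {"slide": [-0.0002,0,0.0015],"roll": 0}
    - {"slide": [-0.0004,0,0.0025],"roll": 0}

```text
t: 27.12
eef_pos: [484.9, -256.3, 61.2]
tcp_rot: [3.134, -0.162, -0.057]
ft_force: [-0.4, 0.3, 7.4]
opening: 0.421
grip_force: 30.0
```

```bash
python3 - <<'E'
from goal import *
s=state();RR=Ro.from_euler('xyz',s['tcp_rot']);P=s['eef_pos'];print(s['t'],'foot',P+RR.apply([-9.9,0,52.1]),s['ft_force'],s['tcp_rot'])
E
```

```text
27.125 foot [ 483.51834269 -256.60494729    8.16473682] [-0.35217986  0.2968834   7.40327766] [ 3.13437625 -0.1618077  -0.05701583]
```

Request:
step_arm:
  fingers: 0.5
  increments:
    - {"slide": [0,0,0],"roll": 0}
    - {"slide": [0,0,0],"roll": 0}
    - {"slide": [0,0,0],"roll": 0}

```text
t: 27.5
eef_pos: [484.9, -256.3, 61.2]
tcp_rot: [3.134, -0.162, -0.057]
ft_force: [0.8, 0.2, -0.4]
opening: 0.498
grip_force: 0.0
```

Request:
step_arm:
  increments:
    - {"slide": [0.0016,0,-0.01],"roll": 0}
    - {"slide": [0.005,0,-0.03],"roll": 0}
    - {"slide": [0.0097,0,-0.06],"roll": 0}
    - {"slide": [0.0178,0,-0.11],"roll": 0}
    - {"slide": [0.026,0,-0.16],"roll": 0}

```text
t: 28.12
eef_pos: [484.5, -255.0, 225.4]
tcp_rot: [3.134, -0.162, -0.057]
ft_force: [0.8, -0.7, -0.3]
opening: 0.499
grip_force: 0.0
```

```bash
python3 - <<'E'
from goal import *
d=cam('side');w=cam('wrist');s=state();print(s['t'],s['eef_pos'],s['opening'],s['ft_force'])
a=cv2.resize(d['color'][225:335,130:260],(480,406));b=w['color'][100:480:,180:460];b=cv2.resize(b,(300,406))
cv2.imwrite('pics/fin.png',np.hstack([a,b])[:,:,::-1])
Q=cloud(d);m=(Q[...,2]>75)&(Q[...,2]<100)&(Q[...,0]>450)&(Q[...,0]<520)&(Q[...,1]>-290)&(Q[...,1]<-220);print(m.sum(),np.percentile(Q[m],[3,50,97],axis=0).round(1))
E
```

```text
28.225 [ 486.22397301 -256.12614722  228.9904724 ] 0.5015346657662222 [-0.5674119  -0.52619409 -0.37704872]
267 [[ 471.4 -274.5   76.7]
 [ 488.1 -255.7   85.8]
 [ 499.8 -236.7   88.9]]
```

View pics/fin.png

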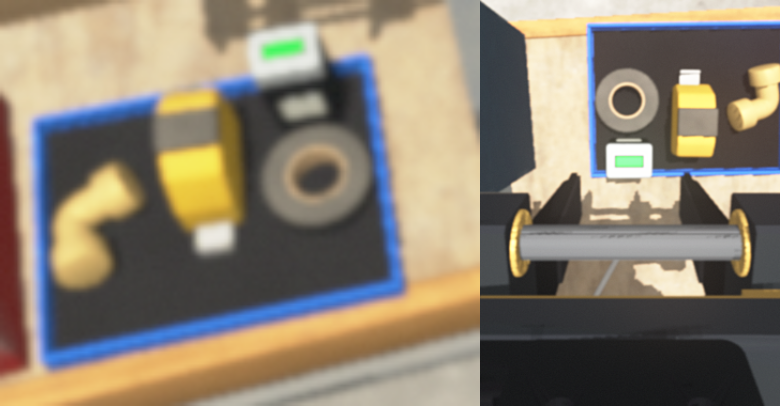

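The battery stands upright with its lamp up at (283,48). The roll (315,172), tape measure and elbow haven't moved, and the gripper is clear above. Handing in.

```bash
python3 -c "
from cell import env
print(env.job_done())"
```

```text
the job is handed in; nothing more can be done
None
```

The green-lamp battery stands upright, lamp on top, in a free spot in the tray; the other items there look unmoved, the amber one was still flush when last seen, just after the release push, and the job was handed in at about 28 s.

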